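# Walk a stuck mould insert free with mallet taps

### The job

The steel insert is stuck in the aluminium mould under two sprung pads. Pick up the wooden mallet and, with light taps or gentle pushes of its face on the insert's two prongs in turn, walk the insert away from the prong side until its plate is just clear of both pads, leaving it lying flat and roughly square between the cheeks; touch the insert with nothing but the mallet, never force it, and let no end run far ahead of the other. Then stand the mallet head-down back on its own mat, let go, and leave the other things on the bench where they are.

Things in the scene. Friction and masses are not known exactly. Their poses are not given: they have to be found in the camera images.
- mould: Fixed aluminium mould base. Origin on the bench, midway between the pads; +x is the way the insert comes out, +y its left, z up. Bed top at z 30, x -14 to 90, 172 wide. Side cheeks x -14 to 64, z 30 to 76, inner faces at y +-67, outer +-84: 2 clear of each side of the insert. In front (x below -14) is bare bench but for the tongue and post.
- seat (a point): Centre of the mould's seat: top of the bed (z 30) midway between the pads, same axes as the mould. Cocked about 0.05 to 0.1 rad, the insert's corners bind on the cheeks and it jams: the force then climbs steeply past the limit if the same prong is pushed on, so change to the other prong.
- left_pad (a point): Middle of the underside of the left sprung pad, at x 0, y 48, z 54 in the mould's frame. The pad is 14 x 14, presses on the plate's top and drops at most 3 when the plate has passed. A fixed bracket over it spans x -13 to 13, y 36 to 85, top z 86.
- right_pad (a point): The same for the right pad, at x 0, y -48, z 54 (bracket y -36 to -85).
- post_top (a point): Top centre of the fixed post in front of the insert's middle, between the prongs: 22 x 22, mould x -75 to -53, y +-11, top z 72. It stands on a tongue of the bed, y +-17, x -77 to -14, top z 30. Go round or over it to change prongs.
- insert: Loose steel insert, about 0.45 kg, with prongs on its -x side. Origin: centre of its plate's underside, on the bed; axes as the mould's when square. Plate 40 (x) x 130 (y) x 24 (z), a small raised form on top. The two prongs reach x -62, each 26 wide, centred at y +-48, 16 high (30 to 46 above the bench); the pads do not bear on them. Force limit between mallet and insert: 20 N.
- tip_left (a point): Middle of the left prong's end face (insert frame -62, 48, 8). Starts at mould x about -68 to -56. This end is clear of its pad beyond x -35; do not go beyond -18, aim for -30. Each pad holds its end with some 4 to 9 N of friction (varies; more when rubbing on a cheek); a push along +x on one prong turns the insert about the other pad, so that end gains at most some 10 at a time.
- tip_right (a point): Middle of the right prong's end face (insert frame -62, -48, 8); same start, limits and aim as the left.
- mallet: Wooden mallet, 0.25 kg, standing head-down and handle up on its mat. Origin: centre of its underside, z up along the handle. Head 84 (x) x 38 (y) x 36 (z, from 0); the striking faces are the two 38 x 36 ends, at x +-42. Handle 22 (x) x 20 (y), from z 36 to 94.
- mallet_mat: Fixed brown hardboard mat 160 (x) x 150 (y) x 4 thick on which the mallet stands at the start (a like mat on the mould's other side bears the pliers). Origin: centre of its underside, top at z 4. At the end the mallet's origin must be within 50 of its centre in x and y.
- dowel: Bystander: wooden dowel pin 14 dia x 50, upright on a corner of the mallet's mat, about 75 mm or more from the mallet's axis. Leave alone.
- slot_block: Bystander: small plywood block 60 x 35 x 20 with a slot. Leave alone.
- pliers: Bystander: small pliers, about 125 long, lying flat. Leave alone.
- tape_roll: Bystander: roll of tape 70 dia x 18. Leave alone.
- screw_jar: Bystander: jar 48 dia x 65. Leave alone.
- screwdriver: Bystander: screwdriver lying behind the mould. Leave alone.
There are look-alikes about, which are no part of the job. Of the things that look like the mallet, take the one that is farthest from the robot's base at the start.

How it is judged:
By the outcome, as a careful person would: the job done as asked, in the order asked, and still so for the second after the job is handed in, with the robot touching nothing.
It also fails if it takes over 72 s, if anything falls off the work surface, if the arm or the gripper's body presses on something with over 40 N, if the wrist force passes 120 N, or if a joint passes its speed limit or range.

### The arm

A 6-joint arm with a two-finger parallel gripper is mounted at the origin on the work surface. World frame = base frame: x ahead of the robot, y to its left, z up, the work surface at z = 0. Lengths are in m, angles in rad, forces in N, time in s.
With the tool pointing down it reaches from about 0.35 to 0.975 m from the base axis. Payload 4.9 kg.
Tool frame: the origin (TCP) lies midway between the tips of the shut fingers; the grasp point (between the pads) lies 19 mm behind it; z points along the fingers, y is the direction in which the jaws open and shut (so a half turn about z gives the same grasp; the last joint's range is limited). The gripper opens to 85 mm and grips with 20 to 120 N. Pads are 22 mm wide; open, the fingers measure 114 mm over their backs; the gripper's body (76 mm by 85 mm) begins 54 mm behind the grasp point. The pads swing forward as they close: fully open they stand 13 mm farther back than shut.
Start: joints at [-1.46, 0.053, 1.613, -0, 1.476, -0.119], TCP at [0.142, -0.609, 0.198] pointing down, gripper open.
Joint ranges: [-3.01, 3.01], [-1.01, 2.22], [0.06, 2.58], [-1.02, 4.17], [0.09, 2.62], [-3.14, 3.14]. Speed limits (rad/s): [2.57, 2.57, 3.14, 3.14, 3.14, 3.14].

### API

Orientations are given as a rotation vector (axis times angle).
In Python, from station import ctrl gives the robot as it stands.
- The arm moves only by the tool apply_moves, never from a script. Its argument "rows" is a list of rows, each a list of 6 numbers: the shift along the tool's x, y, z in cm, then the turn, a rotation vector about the tool's x, y, z in units of 5 degrees (1.0 is 5 degrees). In form: [[x, y, z, rx, ry, rz], ...]. A call has 1 to 20 rows; each row is the pose to reach, as a shift and turn from the pose measured when the call began, along the tool's axes at that moment; what a row does not reach only later rows make up. A row lasts 1/10 s, in which the tool goes at most 50 mm and 8.59 degrees, less where a joint would pass 70% of its speed; a pose out of reach is approached as far as the arm can. A call with a gripper value outside its range is refused whole. "grip" is the closure, from 0 (fully open) to 1 (shut), set as the call begins (left out, the last holds). The fingers move at their own pace and stop on an object; "squeeze" is the grip in N (left out, the last holds). Time passes only in rows, so rows that repeat a pose let the fingers close. It gives the time, the measured TCP pose, the force and the opening at its end, in the units of the state.
- ctrl.get_obs(): the state, without advancing time (a new reading comes with each control period).
- ctrl.get_image(name): name is "scene" or "top"; returns a dict with "color" (480x640x3 uint8, blue, green, red), "mtx" (3x3 intrinsics, pixels), "rvec" (rotation vector, rad) and "tvec" (3), from world to camera coordinates, as OpenCV has them. Camera axes: x right, y down, z forward; pixel columns grow to the right and rows downward; lengths in m; the calibration is good to about 2 mm. A picture is of the moment at which its call begins. There is no depth.
- ctrl.finish_job(): hands the job in, once; it reports no verdict.
The state is a dict: "t": time; "q": joint angles; "dq": joint speeds; "effort": joint torques, N m; "tool_pos": TCP position; "tool_rot": TCP orientation; "contact_force": force on the tool from outside, world axes, zero at the start; "wrist_torque": the same for the moment, N m; "opening": finger opening in m.
Only numpy, scipy, OpenCV 4.12 (cv2) and the standard library are available. Lean on these libraries where they do the work, as an engineer would, in place of code of your own. Each camera call takes 0.05 s, during which the arm holds its last target.

## Working session

There is one attempt and no reset: what is moved stays moved. The work goes in short steps, Python scripts to look and compute and a tool call to move; the robot and the scene stay as the last step left them, time stands still between calls to the robot, and variables do not carry over. Pictures are saved under pics/ and viewed, and the job is handed in when it is done.

Besides the shell and the picture viewer there is one more tool, called by a JSON object that holds its "op" and its "data". apply_moves: Moves the arm, as the interface text tells. Its arguments: {"type":"object","properties":{"rows":{"type":"array","items":{"type":"array","items":{"type":"number"}}},"grip":{"type":"number"},"squeeze":{"type":"number"}},"required":["rows"]}

```bash
ls; mkdir -p pics; python3 - <<'E'
from station import ctrl
import cv2
print(ctrl.get_obs())
for n in("scene","top"):
    im=ctrl.get_image(n);cv2.imwrite(f"pics/{n}0.png",im["color"]);print(n,im["mtx"],im["rvec"],im["tvec"])
E
```

```text
pics
{'t': 0.0, 'q': array([-1.46001297e+00,  5.33659110e-02,  1.61432333e+00, -1.56576005e-06,
        1.47599275e+00, -1.19012225e-01]), 'dq': array([-1.03608309e-03, -2.81856569e-05,  3.63008412e-04, -9.01811873e-05,
        5.80732513e-04,  4.81849124e-04]), 'effort': array([ 7.23833764e-04, -3.93682694e+01, -3.70170772e+01, -5.08191386e-05,
        6.98800446e-03, -5.40031678e-06]), 'tool_pos': array([ 0.14227568, -0.60786799,  0.19633996]), 'tool_rot': array([-3.11880301e+00, -3.59929070e-01, -1.10476649e-05]), 'contact_force': array([-0.26282814,  0.18606598,  0.29458575]), 'wrist_torque': array([-0.02519366, -0.03433883,  0.03113647]), 'opening': 0.08523947225005761}
scene [[563.85118996   0.         316.62439568]
 [  0.         563.85118996 237.78071459]
 [  0.           0.           1.        ]] [ 2.01690649  1.68583328 -0.51147933] [-0.12134874 -0.41677893  1.30980846]
top [[606.63696132   0.         317.64767414]
 [  0.         606.63696132 240.94185229]
 [  0.           0.           1.        ]] [ 2.20153542 -2.16821096  0.07679814] [0.01540518 0.53796895 1.24140198]
```

View pics/scene0.png

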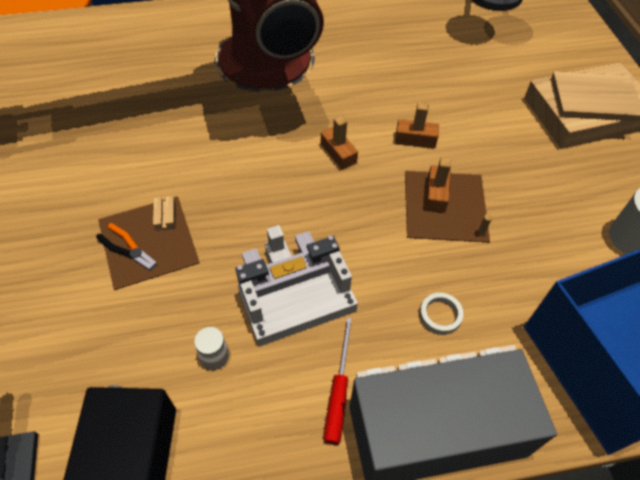

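View pics/top0.png

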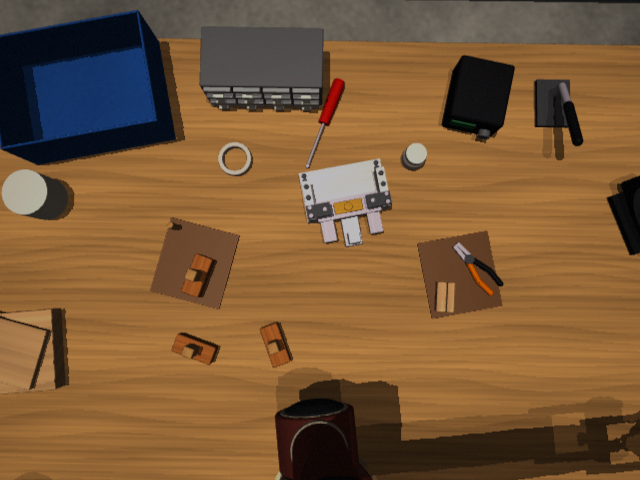

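The top view shows the mould at (347,195), with its prongs toward the robot. The real mallet is on the mat at (198,274), and the look-alikes are at (195,349) and (275,345). I'll zoom in to measure.

```bash
cat > h.py <<'E'
import numpy as np, cv2
from station import ctrl
def px(im,P):
    return cv2.projectPoints(np.atleast_2d(np.array(P,float)),im["rvec"],im["tvec"],im["mtx"],None)[0][:,0]
def w(im,uv,z):
    R=cv2.Rodrigues(im["rvec"])[0];c=-R.T@im["tvec"].ravel()
    d=R.T@np.linalg.inv(im["mtx"])@np.array([uv[0],uv[1],1.]);return c+d*(z-c[2])/d[2]
def crop(im,x0,y0,x1,y1,s,name,draw=[]):
    c=cv2.resize(im["color"][y0:y1,x0:x1],None,fx=s,fy=s,interpolation=cv2.INTER_CUBIC)
    for P,col in draw:
        p=((px(im,P)-[x0,y0]+.5)*s).astype(int)
        cv2.polylines(c,[p.reshape(-1,1,2)],len(p)>2,col,1)
    cv2.imwrite(name,c)
E
python3 - <<'E'
from h import *
im=ctrl.get_image("top")
crop(im,290,145,405,260,5,"pics/t_m.png")
crop(im,145,210,245,310,6,"pics/t_mat.png")
im=ctrl.get_image("scene")
crop(im,225,215,365,350,5,"pics/s_m.png")
crop(im,395,150,495,250,6,"pics/s_mat.png")
E
```

```text
(no output)
```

View pics/t_m.png

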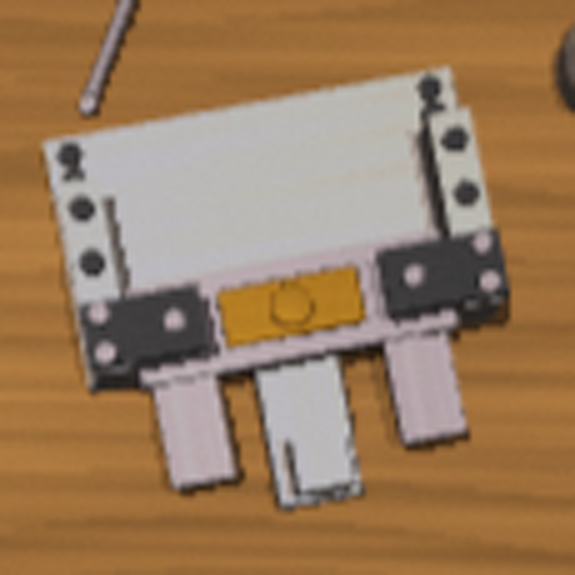

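View pics/t_mat.png

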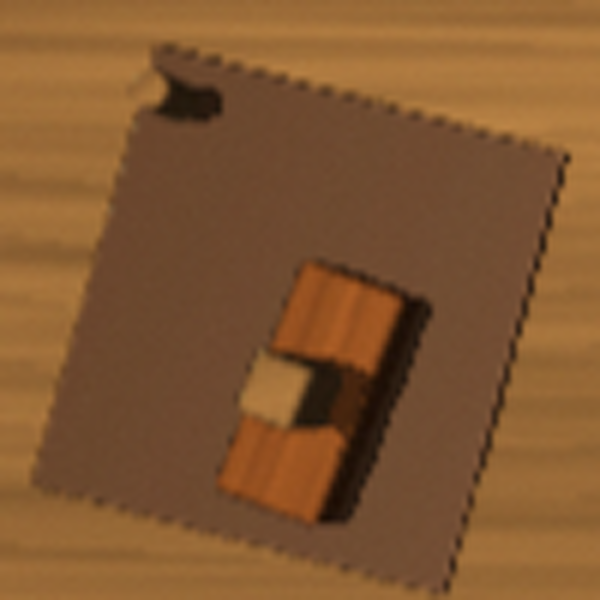

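View pics/s_m.png

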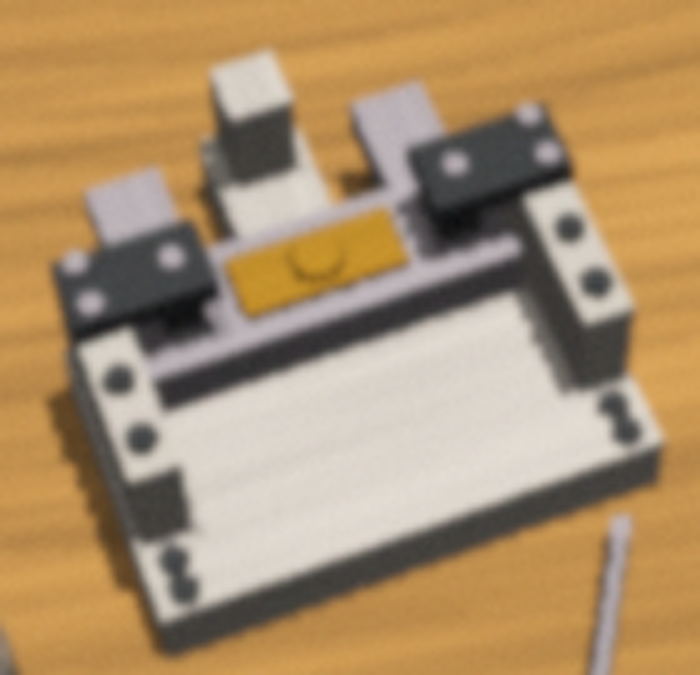

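View pics/s_mat.png

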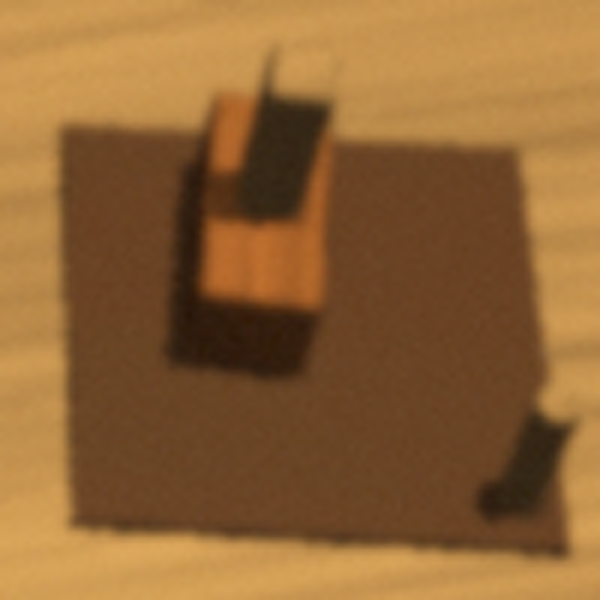

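```bash
cat > fit.py <<'E'
from h import *
from scipy.optimize import least_squares
def fit(obs,x0):
    # obs: (im, crop x0,y0,s, (u,v), (X,Y,Z mm))
    def pred(p):
        c,s=np.cos(p[2]),np.sin(p[2]);out=[]
        for im,a,b,sc,uv,P in obs:
            X,Y,Z=np.array(P)/1e3
            q=px(im,[p[0]+c*X-s*Y,p[1]+s*X+c*Y,Z])[0]
            out+=list(q-[uv[0]/sc+a-.5,uv[1]/sc+b-.5])
        return np.array(out)
    r=least_squares(pred,x0,loss='soft_l1',f_scale=.7);return r.x,pred(r.x).reshape(-1,2)
def quad(p,xs,ys,z):
    c,s=np.cos(p[2]),np.sin(p[2])
    return [[p[0]+c*x/1e3-s*y/1e3,p[1]+s*x/1e3+c*y/1e3,z/1e3] for x,y in((xs[0],ys[0]),(xs[1],ys[0]),(xs[1],ys[1]),(xs[0],ys[1]))]
E
python3 - <<'E'
from fit import *
T=ctrl.get_image("top");S=ctrl.get_image("scene")
t=lambda uv,P:(T,290,145,5,uv,P); s=lambda uv,P:(S,225,215,5,uv,P)
mould=[t((45,143),(90,86,30)),t((450,68),(90,-86,30)),t((80,302),(13,85,86)),t((208,285),(13,36,86)),t((215,350),(-13,36,86)),
t((376,250),(13,-36,86)),t((497,230),(13,-85,86)),t((505,290),(-13,-85,86)),t((388,313),(-13,-36,86)),
s((660,437),(90,86,30)),s((165,622),(90,-86,30)),s((175,655),(90,-86,0)),s((658,475),(90,86,0)),
s((212,70),(-75,-11,72)),s((272,50),(-75,11,72)),s((292,97),(-53,11,72)),s((225,118),(-53,-11,72))]
for sub in(mould,mould[:9],mould[9:]):
    p,r=fit(sub,[.6,0,.1]);print("mould",p.round(4),np.abs(r).max(),abs(r).mean())
p,r=fit(mould,[.6,0,.1]);print(r.round(1).tolist())
ins=[t((175,490),(-62,61,46)),t((240,478),(-62,35,46)),t((403,445),(-62,-35,46)),t((467,433),(-62,-61,46)),
s((418,82),(-62,61,46)),s((350,103),(-62,35,46)),s((155,170),(-62,-35,46)),s((87,190),(-62,-61,46)),s((520,240),(20,65,54)),s((150,375),(20,-65,54))]
for sub in(ins,ins[:4],ins[4:]):
    pi,r=fit(sub,p);c,sn=np.cos(p[2]),np.sin(p[2]);d=pi[:2]-p[:2]
    print("ins",pi.round(4),"rel mm",(c*d[0]+sn*d[1])*1e3,(-sn*d[0]+c*d[1])*1e3,pi[2]-p[2],abs(r).max())
pi,r=fit(ins,p)
t=lambda uv,P:(T,145,210,6,uv,P); s=lambda uv,P:(S,395,150,6,uv,P)
mat=[t((157,45),(80,75,4)),t((568,155),(80,-75,4)),t((445,592),(-80,-75,4)),t((35,483),(-80,75,4)),
s((62,130),(-80,-75,4)),s((520,150),(-80,75,4)),s((567,553),(80,75,4)),s((72,525),(80,-75,4))]
pm,r=fit(mat,[.5,.3,-.2]);print("mat",pm.round(4),r.round(1).tolist())
mal=[t((308,260),(42,19,40)),t((405,295),(42,-19,40)),t((315,522),(-42,-19,40)),t((218,487),(-42,19,40)),
t((262,350),(11,10,98)),t((315,365),(11,-10,98)),t((298,427),(-11,-10,98)),t((240,413),(-11,10,98)),
s((325,308),(42,19,40)),s((202,298),(42,-19,40)),s((305,378),(42,19,4)),s((168,365),(42,-19,4))]
for sub in(mal,mal[:8]):
  pl,r=fit(sub,[.5,.3,-.2]);print("mallet",pl.round(4),r.round(1).tolist())
pl,r=fit(mal,[.5,.3,-.2])
G=(0,255,0);B=(255,0,0)
D=[(quad(p,(-14,90),(-86,86),30),G),(quad(p,(-13,13),(36,85),86),G),(quad(p,(-13,13),(-85,-36),86),G),(quad(p,(-75,-53),(-11,11),72),G)]+[(quad(pi,(-62,-20),ys,46),B) for ys in((35,61),(-61,-35))]+[(quad(pi,(-20,20),(-65,65),54),B)]
crop(T,290,145,405,260,5,"pics/t_m1.png",D);crop(S,225,215,365,350,5,"pics/s_m1.png",D)
D=[(quad(pl,(-42,42),(-19,19),40),G),(quad(pl,(-11,11),(-10,10),98),G),(quad(pm,(-80,80),(-75,75),4),B)]
crop(T,145,210,245,310,6,"pics/t_mat1.png",D)
crop(S,395,150,495,250,6,"pics/s_mat1.png",D)
np.savez("p.npz",mould=p,ins=pi,mat=pm,mal=pl)
a=[cv2.imread(f"pics/{n}1.png") for n in("t_m","s_m")]
b=[cv2.imread(f"pics/{n}1.png") for n in("t_mat","s_mat")]
f=lambda L:np.hstack([cv2.resize(x,(400,400)) for x in L])
cv2.imwrite("pics/ov.png",np.hstack([cv2.resize(a[0],(400,400)),cv2.resize(a[1],(400,386)).__class__(0) if 0 else cv2.resize(a[1],(400,400))]))
cv2.imwrite("pics/ov2.png",f(b))
E
```

```text
mould [ 0.6049 -0.0356  0.2049] 2.128802602339306 0.7512129005442619
mould [ 0.6064 -0.0362  0.2001] 1.794237095026915 0.5013507400491383
mould [ 0.6032 -0.035   0.2071] 1.0908732917547468 0.45044228027289357
[[-0.7, 0.9], [-0.5, 0.5], [-0.9, 1.8], [-2.1, 0.6], [-1.0, 0.4], [0.0, 0.7], [0.1, 0.1], [1.1, 0.9], [0.2, 1.0], [0.9, 0.8], [-0.4, 0.3], [-0.9, 1.5], [0.1, 1.6], [-0.9, 0.5], [-0.6, 0.5], [-0.1, 1.1], [0.8, 0.9]]
ins [ 0.6049 -0.0359  0.2146] rel mm -0.04536504849809419 -0.33597786305649635 0.009752028703064214 2.2187695210132574
ins [ 0.606  -0.0368  0.2098] rel mm 0.8019412043788511 -1.4458752157401646 0.004937874898744032 0.6225551667033073
ins [ 0.6038 -0.0356  0.2141] rel mm -1.0863983165937368 0.21985723668266405 0.009232976375295576 1.6314296314470766
mat [ 0.4889  0.281  -0.2469] [[0.1, -0.1], [0.1, -0.0], [0.1, 1.0], [-0.7, 0.4], [-0.3, -0.4], [-0.2, 0.5], [0.7, 0.7], [-0.1, 0.4]]
mallet [ 0.4629  0.269  -0.3268] [[-0.8, -0.3], [0.5, 0.1], [1.1, 1.2], [-0.3, 0.7], [-0.4, -0.3], [0.4, 0.6], [-0.7, 1.0], [-0.7, -0.1], [-0.2, 1.1], [-0.7, 0.3], [-0.7, 1.3], [1.7, 1.0]]
mallet [ 0.4636  0.2686 -0.3366] [[-0.4, -0.7], [0.8, -0.1], [1.1, 0.9], [-0.2, 0.2], [-0.1, -0.7], [0.6, 0.3], [-0.6, 0.7], [-0.5, -0.6]]
```

View pics/ov.png

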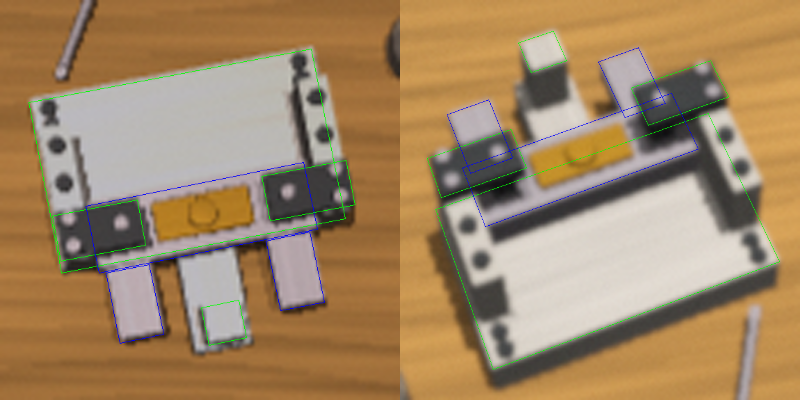

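View pics/ov2.png

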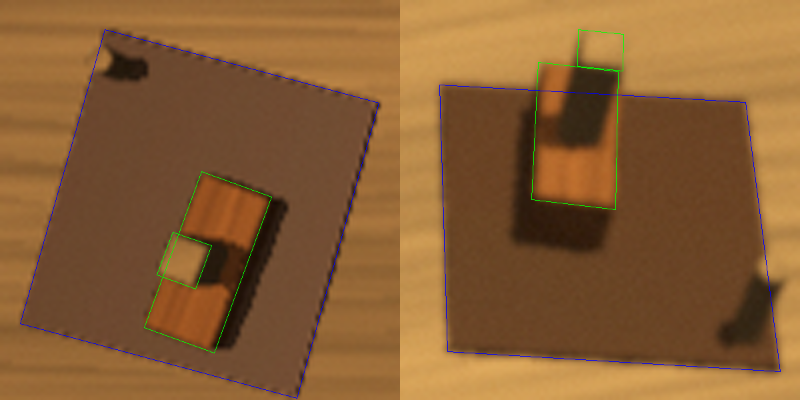

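Overlays on both views fit to about 1–2 mm. Next I'll write a helper that turns goals into move rows.

```bash
cat >> h.py <<'E'
from scipy.spatial.transform import Rotation as Ro
def goal(pos,yawx,o=None):
    o=o or ctrl.get_obs();R=Ro.from_rotvec(o["tool_rot"])
    c,s=np.cos(yawx),np.sin(yawx)
    G=Ro.from_matrix(np.array([[c,s,0],[s,-c,0],[0,0,-1.]]))
    d=R.inv().apply(np.array(pos)-o["tool_pos"])*100
    r=(R.inv()*G).as_rotvec()/np.radians(5)
    return np.r_[d,r].round(2).tolist()
def mw(x,y,z,P=None):
    p=np.load("p.npz")["mould"] if P is None else P
    c,s=np.cos(p[2]),np.sin(p[2]);x,y,z=x/1e3,y/1e3,z/1e3
    return np.array([p[0]+c*x-s*y,p[1]+s*x+c*y,z])
def wm(P,p=None):
    p=np.load("p.npz")["mould"] if p is None else p
    c,s=np.cos(p[2]),np.sin(p[2]);d=np.array(P[:2])-p[:2]
    return np.array([c*d[0]+s*d[1],-s*d[0]+c*d[1],P[2]])*1e3
E
python3 - <<'E'
from h import *
p=np.load("p.npz");m=p["mal"]
yx=m[2]+np.pi/2
print(goal([.45,-.3,.2],yx-.9)); print(goal([m[0],m[1],.18],yx)); print(goal([m[0],m[1],.046],yx))
E
```

```text
[36.98, -23.01, -0.26, -0.01, -0.0, -1.31]
[51.2, -78.12, 1.78, -0.01, -0.0, -11.62]
[51.2, -78.11, 15.18, -0.01, -0.0, -11.62]
```

{"op": "apply_moves", "data": {"rows": [[37,-23,-0.3,0,0,-1.3],[37,-23,-0.3,0,0,-1.3],[37,-23,-0.3,0,0,-1.3],[37,-23,-0.3,0,0,-1.3],[37,-23,-0.3,0,0,-1.3],[37,-23,-0.3,0,0,-1.3],[37,-23,-0.3,0,0,-1.3],[51.2,-78.1,1.8,0,0,-11.62],[51.2,-78.1,1.8,0,0,-11.62],[51.2,-78.1,1.8,0,0,-11.62],[51.2,-78.1,1.8,0,0,-11.62],[51.2,-78.1,1.8,0,0,-11.62],[51.2,-78.1,1.8,0,0,-11.62],[51.2,-78.1,1.8,0,0,-11.62],[51.2,-78.1,1.8,0,0,-11.62],[51.2,-78.1,1.8,0,0,-11.62],[51.2,-78.1,1.8,0,0,-11.62],[51.2,-78.1,1.8,0,0,-11.62],[51.2,-78.1,1.8,0,0,-11.62],[51.2,-78.1,1.8,0,0,-11.62]], "grip": 0}}

```text
t: 2.3
tool_pos: [0.4626, 0.2718, 0.1797]
tool_rot: [-2.55, -1.833, -0.001]
contact_force: [0.8, -0.5, -0.4]
opening: 0.0851
```

```bash
python3 - <<'E'
from h import *
p=np.load("p.npz");m=p["mal"]
yx=m[2]+np.pi/2
o=ctrl.get_obs();print(o["t"],o["tool_pos"],o["q"],o["contact_force"])
print(goal([m[0],m[1],.18],yx)); print(goal([m[0],m[1],.046],yx))
E
```

```text
2.3 [0.46259442 0.27181547 0.17969385] [ 3.91847755e-01 -1.48819417e-01  1.83754424e+00  1.12504780e-03
  1.45237036e+00  7.16376111e-01] [ 0.84211914 -0.50246265 -0.36675213]
[-0.26, 0.12, -0.03, -0.0, -0.01, 0.02]
[-0.28, 0.12, 13.37, -0.0, -0.01, 0.02]
```

{"op": "apply_moves", "data": {"rows": [[-0.27,0.12,3,0,0,0],[-0.27,0.12,6,0,0,0],[-0.27,0.12,9,0,0,0],[-0.27,0.12,11.5,0,0,0],[-0.27,0.12,13,0,0,0],[-0.27,0.12,13.4,0,0,0],[-0.27,0.12,13.4,0,0,0],[-0.27,0.12,13.4,0,0,0]]}}

```text
t: 3.1
tool_pos: [0.4641, 0.2695, 0.0473]
tool_rot: [-2.551, -1.833, -0.005]
contact_force: [-0.4, -0.1, 0.9]
opening: 0.0854
```

```bash
python3 - <<'E'
from h import *
o=ctrl.get_obs();print(o["t"],o["tool_pos"],o["contact_force"])
S=ctrl.get_image("scene");T=ctrl.get_image("top")
crop(S,380,80,510,250,3,"pics/a.png");crop(T,145,210,275,380,3,"pics/b.png")
cv2.imwrite("pics/g1.png",np.hstack([cv2.imread("pics/a.png"),cv2.imread("pics/b.png")]))
E
```

```text
3.1 [0.46409448 0.26948286 0.04732115] [-0.35031646 -0.12746188  0.94870365]
```

View pics/g1.png

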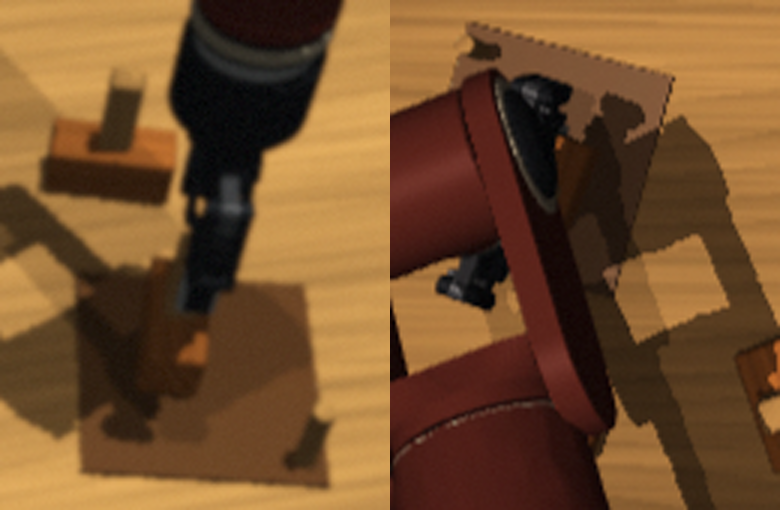

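The gripper straddles the handle at scene crop (200,240), clear of the dowel. Closing now.

{"op": "apply_moves", "data": {"rows": [[0,0,0,0,0,0],[0,0,0,0,0,0],[0,0,0,0,0,0],[0,0,0,0,0,0],[0,0,0,0,0,0],[0,0,0,0,0,0],[0,0,0,0,0,0],[0,0,0,0,0,0],[0,0,0,0,0,0],[0,0,0,0,0,0]], "grip": 1, "squeeze": 90}}

```text
t: 4.2
tool_pos: [0.464, 0.2696, 0.0477]
tool_rot: [-2.551, -1.833, -0.005]
contact_force: [-3.7, -0.1, 4.8]
opening: 0.02
```

```bash
python3 - <<'E'
from h import *
p=np.load("p.npz")
o=ctrl.get_obs();print(o["t"],o["tool_pos"],o["tool_rot"],o["contact_force"],o["wrist_torque"],o["opening"])
yx=p["mould"][2]+np.pi/2
# mallet underside = tcp - .0433; front face = tcp + 42 along mould x
print(goal(mw(-62-42-35,48,180),yx))
E
```

```text
4.2 [0.46401302 0.26961708 0.04765236] [-2.55082851 -1.83288505 -0.005439  ] [-3.67505501 -0.09818606  4.77098454] [-0.07261869  0.53247828 -0.08104888] 0.02002617769285243
[-27.27, 8.69, -13.31, 0.03, -0.03, -6.07]
```

{"op": "apply_moves", "data": {"rows": [[0,0,-1,0,0,0],[0,0,-3,0,0,0],[0,0,-6,0,0,0],[0,0,-9,0,0,0],[0,0,-13,0,0,0],[0,0,-13.3,0,0,0],[-5,1.6,-13.3,0,0,-1.1],[-9,2.9,-13.3,0,0,-2],[-13.5,4.3,-13.3,0,0,-3],[-18,5.7,-13.3,0,0,-4],[-22.5,7.2,-13.3,0,0,-5],[-27.3,8.7,-13.3,0,0,-6.07],[-27.3,8.7,-13.3,0,0,-6.07],[-27.3,8.7,-13.3,0,0,-6.07],[-27.3,8.7,-13.3,0,0,-6.07]]}}

```text
t: 5.7
tool_pos: [0.4586, -0.0165, 0.1789]
tool_rot: [-1.982, -2.436, -0.005]
contact_force: [0.8, 0.6, -3.2]
opening: 0.0199
```

```bash
python3 - <<'E'
from h import *
p=np.load("p.npz")
o=ctrl.get_obs();print(o["t"],wm(o["tool_pos"]),o["tool_rot"],o["contact_force"],o["wrist_torque"],o["opening"])
S=ctrl.get_image("scene");T=ctrl.get_image("top")
crop(S,200,100,370,350,3,"pics/a.png");crop(T,270,145,400,345,3,"pics/b.png")
a=cv2.imread("pics/a.png")[:600];b=cv2.imread("pics/b.png")[:600]
cv2.imwrite("pics/g2.png",np.hstack([a[:,:400],b]))
yx=p["mould"][2]+np.pi/2
print(goal(mw(-62-42-35,48,180),yx))
E
```

```text
5.7 [-139.32854867   48.41760363  178.90953538] [-1.98174575 -2.43640643 -0.00497879] [ 0.76091886  0.63071415 -3.21061884] [ 0.02002772 -0.00452592 -0.04067537] 0.0199464424418405
[-0.09, -0.0, -0.07, 0.03, -0.03, 0.02]
```

View pics/g2.png

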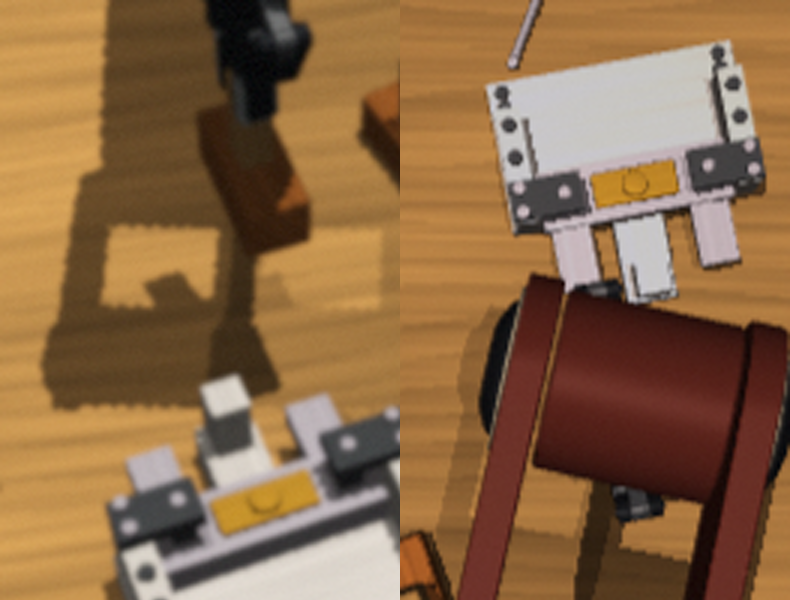

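```bash
cat >> fit.py <<'E'
def malshow(name,x0,y0,x1,y1,s,dz=43.7,dx=0,dyaw=0,dy=0):
    o=ctrl.get_obs();R=Ro.from_rotvec(o["tool_rot"]).as_matrix()
    yaw=np.arctan2(R[1,1],R[0,1])+dyaw
    c,sn=np.cos(yaw),np.sin(yaw)
    z=o["tool_pos"][2]*1e3-dz
    p=[o["tool_pos"][0]+(c*dx-sn*dy)/1e3,o["tool_pos"][1]+(sn*dx+c*dy)/1e3,yaw]
    S=ctrl.get_image("scene");G=(0,255,0)
    crop(S,x0,y0,x1,y1,s,name,[(quad(p,(-42,42),(-19,19),z+36),G),(quad(p,(-42,42),(-19,19),z),(255,255,0)),(quad(p,(-11,11),(-10,10),z+94),(255,0,0))])
E
python3 - <<'E'
from fit import *
malshow("pics/g3.png",240,100,360,230,4)
E
```

```text
(no output)
```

View pics/g3.png

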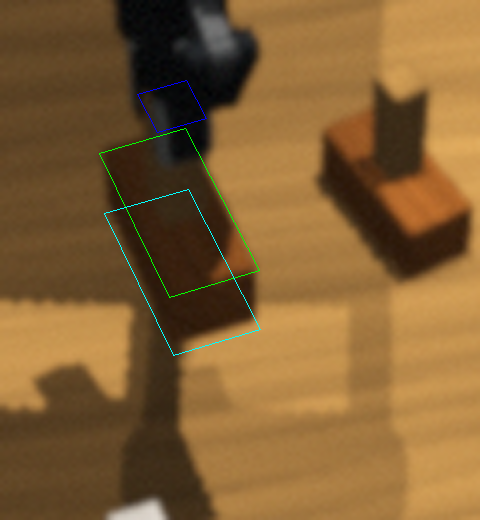

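```bash
python3 - <<'E'
from fit import *
S=ctrl.get_image("scene");S["color"]=(255*(S["color"]/255.)**.45).astype(np.uint8)
crop(S,255,115,320,195,8,"pics/g4.png")
T=ctrl.get_image("top");T["color"]=(255*(T["color"]/255.)**.45).astype(np.uint8)
crop(T,290,220,380,330,5,"pics/g4t.png")
E
```

```text
(no output)
```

View pics/g4.png

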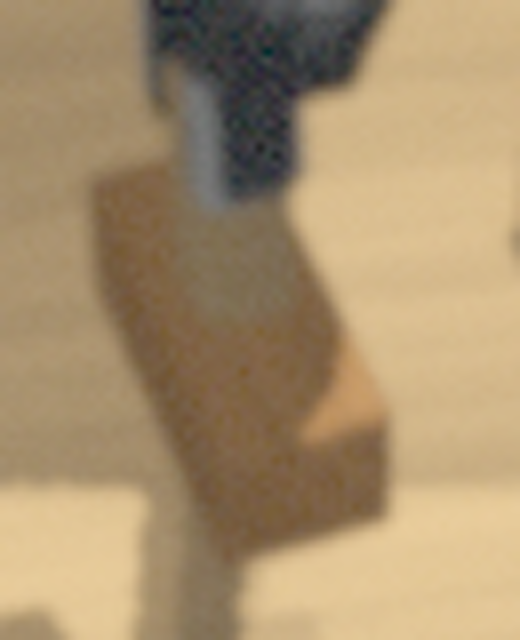

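View pics/g4t.png

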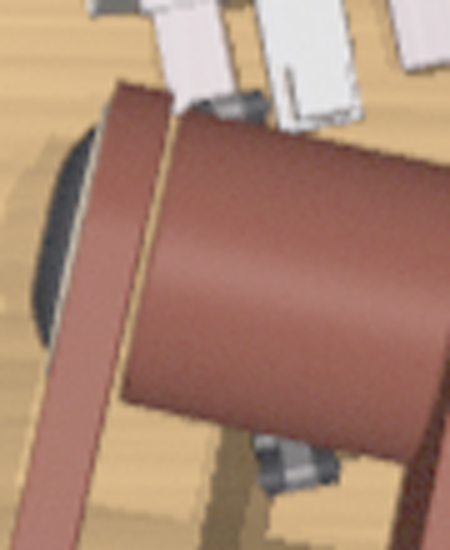

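```bash
python3 - <<'E'
from fit import *
S=ctrl.get_image("scene");o=ctrl.get_obs()
R0=Ro.from_rotvec(o["tool_rot"]).as_matrix()@np.array([[0,1,0],[1,0,0],[0,0,-1.]])  # mallet frame nominal
pts=[((92,185),(-42,-19,36)),((98,275),(-42,-19,0)),((385,412),(42,19,36)),((385,518),(42,19,0)),((235,557),(42,-19,0))]
uv=np.array([(u/8+255-.5,v/8+115-.5) for (u,v),_ in pts]);P=np.array([q for _,q in pts])/1e3
def pred(a,full=False):
    t=o["tool_pos"]+R0@(np.r_[a[0],a[1],a[2]-43.7]/1e3)
    R=R0@Ro.from_rotvec([0,a[4],a[3]]).as_matrix()
    return px(S,P@R.T+t)-uv
print(pred(np.zeros(5)).round(1).tolist())
for fix in ([5,5,2,.1,.1],[5,5,3,.1,.005],[5,5,.5,.02,.2]):
    r=least_squares(lambda a:np.r_[pred(a).ravel(),a/np.array(fix)*.5],np.zeros(5));print(r.x.round(3),pred(r.x).round(1).tolist())
E
```

```text
[[-1.9, 0.2], [-1.1, 4.0], [1.6, 1.0], [1.9, 2.4], [-1.1, 4.3]]
[-7.110e+00  3.089e+00 -2.692e+00 -3.700e-02  4.000e-03] [[-0.7, -2.5], [0.0, 1.2], [1.1, -0.9], [1.3, 0.5], [-1.8, 1.7]]
[-8.783e+00  3.644e+00 -4.755e+00 -3.700e-02  1.000e-03] [[-0.6, -2.4], [0.1, 1.3], [1.0, -0.9], [1.3, 0.5], [-1.8, 1.6]]
[-5.063  2.364 -0.214 -0.031  0.006] [[-0.9, -2.6], [-0.2, 1.2], [1.3, -0.9], [1.5, 0.5], [-1.7, 1.8]]
```

```bash
python3 - <<'E'
from fit import *
T=ctrl.get_image("top");S=ctrl.get_image("scene")
I={id(T):cv2.imread("pics/t_mat.png")}
t=lambda uv,P:(T,145,210,6,uv,P); s=lambda uv,P:(S,395,150,6,uv,P)
base=[(t,(308,260),(42,19,36)),(t,(405,295),(42,-19,36)),(t,(315,522),(-42,-19,36)),(t,(218,487),(-42,19,36)),
(t,(262,350),(11,10,94)),(t,(315,365),(11,-10,94)),(t,(298,427),(-11,-10,94)),(t,(240,413),(-11,10,94)),
(s,(325,308),(42,19,36)),(s,(202,298),(42,-19,36)),(s,(305,378),(42,19,0)),(s,(168,365),(42,-19,0))]
for k in(.85,.9,.95,1,1.05):
    obs=[f(uv,tuple(np.array(P)*k+[0,0,4])) for f,uv,P in base]
    pl,r=fit(obs,[.46,.27,-.3]);print(k,pl.round(4),(r**2).sum().round(2),(r[:8]**2).sum().round(2))
E
```

```text
0.85 [ 0.4644  0.2708 -0.3423] 64.93 38.76
0.9 [ 0.4637  0.2702 -0.3396] 29.56 14.65
0.95 [ 0.4632  0.2696 -0.3316] 13.11 4.35
1 [ 0.4629  0.269  -0.3268] 15.18 7.23
1.05 [ 0.4622  0.2683 -0.3274] 36.26 24.57
```

{"op": "apply_moves", "data": {"rows": [[0,0,3,0,0,0],[0,0,6,0,0,0],[0,0,9,0,0,0],[0,0,11,0,0,0],[0,0,11.5,0,0,0],[0,0,11.5,0,0,0]]}}

```text
t: 6.7
tool_pos: [0.4589, -0.0161, 0.0645]
tool_rot: [-1.98, -2.438, -0.004]
contact_force: [0.7, 0.3, -2.1]
opening: 0.02
```

```bash
python3 - <<'E'
from fit import *
o=ctrl.get_obs();print(o["t"],wm(o["tool_pos"]),o["tool_rot"],o["contact_force"],o["wrist_torque"],o["opening"])
malshow("pics/g5.png",225,150,345,280,5)
im=cv2.imread("pics/g5.png");cv2.imwrite("pics/g5.png",(255*(im[:600]/255.)**.6).astype(np.uint8))
E
```

```text
6.7 [-138.93788892   48.75864082   64.45051467] [-1.98012084 -2.43780526 -0.00445919] [ 0.66953044  0.30256767 -2.12989803] [-0.01125124 -0.06299324  0.00673869] 0.019987752579113862
```

View pics/g5.png

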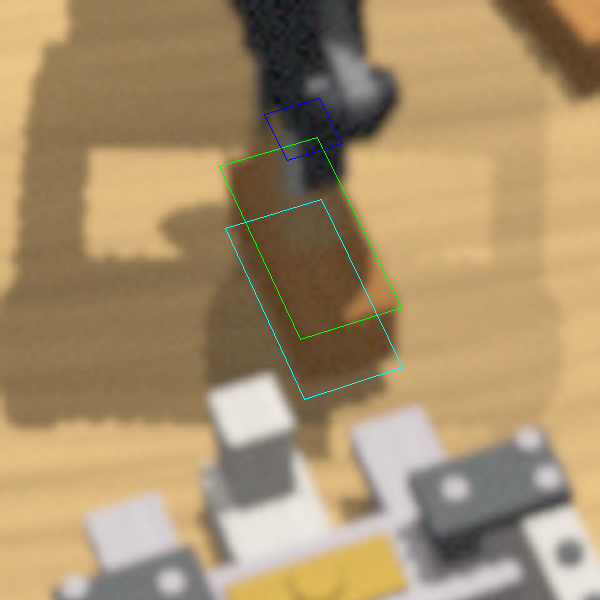

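{"op": "apply_moves", "data": {"rows": [[0,1.5,0,0,0,0],[0,2.5,0,0,0,0],[0,3,0,0,0,0],[0,3,0,0,0,0]]}}

```text
t: 7.15
tool_pos: [0.4904, -0.0102, 0.0668]
tool_rot: [1.979, 2.437, 0.007]
contact_force: [-0.6, 0.6, -2.2]
opening: 0.0195
```

```bash
cat > st.py <<'E'
from fit import *
o=ctrl.get_obs();y=np.load("p.npz")["mould"][2];f=o["contact_force"]
yx=y+np.pi/2
print("t",o["t"],"tcp mould",wm(o["tool_pos"]).round(1),"Fx,Fy,Fz",(np.cos(y)*f[0]+np.sin(y)*f[1]).round(1),(-np.sin(y)*f[0]+np.cos(y)*f[1]).round(1),f[2].round(1),"op",round(o["opening"],4),"cor",goal(o["tool_pos"],yx)[3:])
E
python3 st.py
```

```text
t 7.15 tcp mould [-106.9   48.1   66.8] Fx,Fy,Fz -0.5 0.7 -2.2 op 0.0195 cor [0.06, -0.01, 0.02]
```

{"op": "apply_moves", "data": {"rows": [[0,0,0.2,0,0,0],[0,0,0.2,0,0,0]]}}

```text
t: 7.35
tool_pos: [0.49, -0.0102, 0.0646]
tool_rot: [1.979, 2.437, 0.007]
contact_force: [-0.2, -0.0, -3.0]
opening: 0.0199
```

```bash
python3 st.py
```

```text
t 7.35 tcp mould [-107.3   48.2   64.6] Fx,Fy,Fz -0.2 0.0 -3.0 op 0.0199 cor [0.05, -0.01, 0.02]
```

{"op": "apply_moves", "data": {"rows": [[0,0.1,0,0,0,0],[0,0.2,0,0,0,0],[0,0.3,0,0,0,0],[0,0.4,0,0,0,0]]}}

```text
t: 7.75
tool_pos: [0.494, -0.0094, 0.0646]
tool_rot: [1.979, 2.437, 0.007]
contact_force: [0.9, 0.0, -3.2]
opening: 0.0198
```

```bash
python3 st.py
```

```text
t 7.75 tcp mould [-103.3   48.2   64.6] Fx,Fy,Fz 0.9 -0.2 -3.2 op 0.0198 cor [0.05, -0.01, 0.02]
```

{"op": "apply_moves", "data": {"rows": [[0,0.1,0,0,0,0],[0,0.2,0,0,0,0],[0,0.3,0,0,0,0]]}}

```text
t: 8.05
tool_pos: [0.4959, -0.0089, 0.0644]
tool_rot: [-1.98, -2.439, -0.003]
contact_force: [-5.0, -0.7, 0.9]
opening: 0.0199
```

```bash
python3 st.py;python3 - <<'E'
from fit import *
S=ctrl.get_image("scene")
crop(S,225,170,345,290,5,"pics/g6.png")
E
```

```text
t 8.05 tcp mould [-101.3   48.2   64.4] Fx,Fy,Fz -5.1 0.3 0.9 op 0.0199 cor [0.02, -0.01, 0.03]
```

View pics/g6.png

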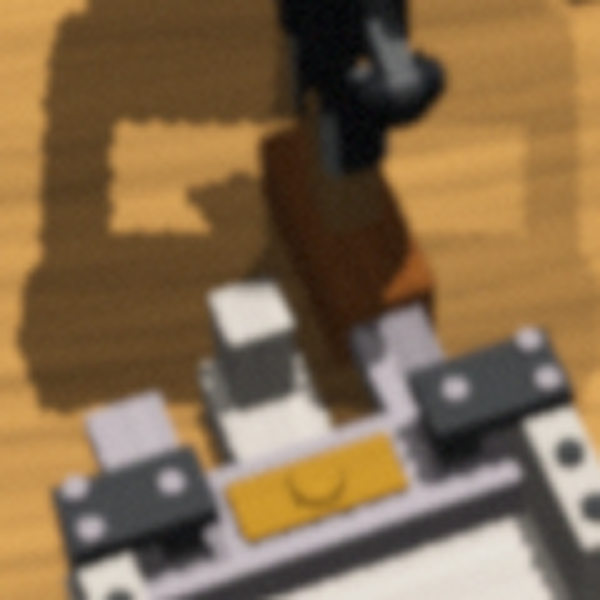

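Contact is on the left prong (crop (405,325)), with about 5 N along x. The face is about 40.5 mm ahead of the TCP. I'll continue gently.

{"op": "apply_moves", "data": {"rows": [[0,0.1,0,0,0,0],[0,0.2,0,0,0,0]]}}

```text
t: 8.3
tool_pos: [0.4967, -0.0084, 0.0641]
tool_rot: [-1.978, -2.437, -0.0]
contact_force: [-6.8, -0.8, 1.0]
opening: 0.0196
```

```bash
python3 st.py
```

```text
t 8.3 tcp mould [-100.4   48.6   64.1] Fx,Fy,Fz -6.8 0.6 1.0 op 0.0196 cor [-0.02, -0.03, 0.03]
```

{"op": "apply_moves", "data": {"rows": [[0,0.15,0,0,0,0],[0,0.25,0,0,0,0]]}}

```text
t: 8.5
tool_pos: [0.4975, -0.0077, 0.0636]
tool_rot: [-1.976, -2.434, 0.004]
contact_force: [-7.2, -0.3, 0.9]
opening: 0.0199
```

```bash
python3 st.py
```

```text
t 8.5 tcp mould [-99.4  49.1  63.6] Fx,Fy,Fz -7.1 1.2 0.9 op 0.0199 cor [-0.07, -0.04, 0.03]
```

{"op": "apply_moves", "data": {"rows": [[-0.05,0.15,-0.05,-0.05,-0.03,0],[-0.05,0.3,-0.05,-0.05,-0.03,0],[-0.05,0.4,-0.05,-0.05,-0.03,0]]}}

```text
t: 8.8
tool_pos: [0.4993, -0.0069, 0.0633]
tool_rot: [-1.975, -2.434, 0.006]
contact_force: [-7.9, 0.5, 2.3]
opening: 0.0197
```

```bash
python3 st.py
```

```text
t 8.8 tcp mould [-97.6  49.6  63.3] Fx,Fy,Fz -7.6 2.1 2.3 op 0.0197 cor [-0.08, -0.04, 0.03]
```

```bash
python3 - <<'E'
from h import *
yx=np.load("p.npz")["mould"][2]+np.pi/2
print(goal(mw(-132,49,64),yx),goal(mw(-132,-48,64),yx),goal(mw(-106,-48,64),yx))
E
```

```text
[-0.05, -3.45, -0.04, -0.08, -0.04, 0.03] [-9.75, -3.47, -0.07, -0.08, -0.04, 0.03] [-9.75, -0.87, -0.09, -0.08, -0.04, 0.03]
```

{"op": "apply_moves", "data": {"rows": [[0,-1.5,0,-0.04,-0.02,0],[0,-3.4,0,-0.08,-0.04,0.03],[0,-3.5,0,-0.08,-0.04,0.03],[-3,-3.5,0,-0.08,-0.04,0.03],[-6.5,-3.5,0,-0.08,-0.04,0.03],[-9,-3.5,0,-0.08,-0.04,0.03],[-9.75,-3.5,0,-0.08,-0.04,0.03],[-9.75,-3,0,-0.08,-0.04,0.03],[-9.75,-2,0,-0.08,-0.04,0.03],[-9.75,-1.2,0,-0.08,-0.04,0.03],[-9.75,-0.9,0,-0.08,-0.04,0.03],[-9.75,-0.9,0,-0.08,-0.04,0.03]]}}

```text
t: 10.0
tool_pos: [0.5111, -0.1033, 0.0631]
tool_rot: [1.981, 2.438, -0.001]
contact_force: [-0.2, 0.8, -2.6]
opening: 0.0198
```

```bash
python3 st.py;python3 - <<'E'
from fit import *
S=ctrl.get_image("scene");T=ctrl.get_image("top")
crop(S,225,190,345,310,5,"pics/g7.png")
crop(T,290,145,405,260,5,"pics/g7t.png")
E
```

```text
t 10.0 tcp mould [-105.6  -47.2   63.1] Fx,Fy,Fz 0.0 0.9 -2.6 op 0.0198 cor [-0.0, 0.0, 0.02]
```

View pics/g7.png

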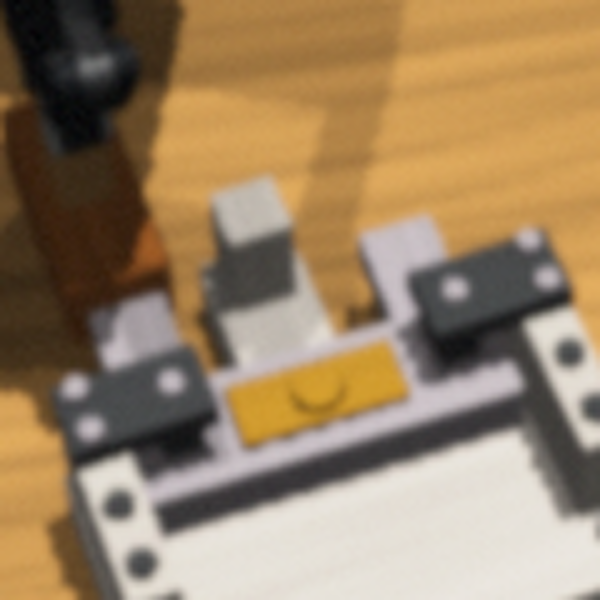

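View pics/g7t.png

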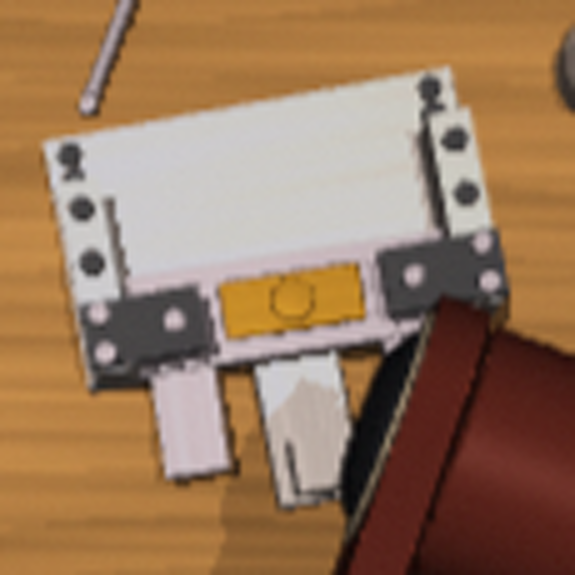

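{"op": "apply_moves", "data": {"rows": [[0,0.1,-0.05,0,0,0],[0,0.2,-0.05,0,0,0],[0,0.3,-0.05,0,0,0],[0,0.4,-0.05,0,0,0],[0,0.5,-0.05,0,0,0]]}}

```text
t: 10.6
tool_pos: [0.5154, -0.1027, 0.0635]
tool_rot: [-1.982, -2.437, 0.001]
contact_force: [0.8, -0.3, -1.6]
opening: 0.02
```

```bash
python3 st.py
```

```text
t 10.6 tcp mould [-101.2  -47.5   63.5] Fx,Fy,Fz 0.7 -0.5 -1.6 op 0.02 cor [-0.01, 0.0, 0.01]
```

{"op": "apply_moves", "data": {"rows": [[0,0.1,0,0,0,0],[0,0.2,0,0,0,0],[0,0.3,0,0,0,0]]}}

```text
t: 10.9
tool_pos: [0.517, -0.1026, 0.0633]
tool_rot: [-1.98, -2.436, 0.006]
contact_force: [-6.0, -2.6, 0.5]
opening: 0.02
```

```bash
python3 st.py
```

```text
t 10.9 tcp mould [-99.7 -47.8  63.3] Fx,Fy,Fz -6.4 -1.3 0.5 op 0.02 cor [-0.05, 0.01, 0.01]
```

{"op": "apply_moves", "data": {"rows": [[0.03,0.15,0,-0.05,0,0],[0.03,0.25,0,-0.05,0,0],[0.03,0.35,0,-0.05,0,0]]}}

```text
t: 11.2
tool_pos: [0.5185, -0.1027, 0.063]
tool_rot: [-1.98, -2.436, 0.009]
contact_force: [-7.5, -3.6, 1.5]
opening: 0.0198
```

```bash
python3 st.py
```

```text
t 11.2 tcp mould [-98.3 -48.2  63. ] Fx,Fy,Fz -8.1 -2.0 1.5 op 0.0198 cor [-0.07, 0.02, 0.01]
```

{"op": "apply_moves", "data": {"rows": [[0.05,0.15,-0.05,-0.07,0.02,0],[0.05,0.25,-0.05,-0.07,0.02,0],[0.05,0.35,-0.05,-0.07,0.02,0],[0.05,0.45,-0.05,-0.07,0.02,0]]}}

```text
t: 11.6
tool_pos: [0.5207, -0.1028, 0.0632]
tool_rot: [-1.98, -2.436, 0.009]
contact_force: [-7.1, -4.7, 2.3]
opening: 0.0196
```

```bash
python3 st.py
```

```text
t 11.6 tcp mould [-96.1 -48.7  63.2] Fx,Fy,Fz -7.9 -3.1 2.3 op 0.0196 cor [-0.07, 0.02, 0.01]
```

{"op": "apply_moves", "data": {"rows": [[-0.03,0.15,0,-0.07,0.02,0],[-0.06,0.25,0,-0.07,0.02,0],[-0.09,0.35,0,-0.07,0.02,0],[-0.12,0.45,0,-0.07,0.02,0],[-0.15,0.55,0,-0.07,0.02,0]]}}

```text
t: 12.1
tool_pos: [0.5241, -0.1039, 0.0627]
tool_rot: [-1.978, -2.436, 0.008]
contact_force: [-7.8, -3.5, 2.4]
opening: 0.0201
```

```bash
python3 st.py
```

```text
t 12.1 tcp mould [-93.  -50.5  62.7] Fx,Fy,Fz -8.3 -1.9 2.4 op 0.0201 cor [-0.07, 0.0, 0.02]
```

```bash
cat > sw.py <<'E'
import sys
from h import *
yx=np.load("p.npz")["mould"][2]+np.pi/2
x1,y0,x2,y1=map(float,sys.argv[1:])
for a in((x1,y0),(x1,y1),(x2,y1)):print(goal(mw(*a,64),yx))
E
python3 sw.py -130 -49 -100 48
```

```text
[0.16, -3.7, -0.11, -0.07, 0.0, 0.02]
[9.86, -3.69, -0.11, -0.07, 0.0, 0.02]
[9.85, -0.69, -0.13, -0.07, 0.0, 0.02]
```

{"op": "apply_moves", "data": {"rows": [[0.1,-1.5,-0.1,-0.07,0,0],[0.16,-3.5,-0.1,-0.07,0,0],[0.16,-3.7,-0.1,-0.07,0,0],[3.5,-3.7,-0.1,-0.07,0,0.02],[7,-3.7,-0.1,-0.07,0,0.02],[9.2,-3.7,-0.1,-0.07,0,0.02],[9.8,-3.7,-0.1,-0.07,0,0.02],[9.8,-2.9,-0.1,-0.07,0,0.02],[9.8,-1.8,-0.1,-0.07,0,0.02],[9.8,-1.1,-0.1,-0.07,0,0.02],[9.8,-0.7,-0.1,-0.07,0,0.02],[9.8,-0.7,-0.1,-0.07,0,0.02]]}}

```text
t: 13.3
tool_pos: [0.498, -0.0099, 0.0637]
tool_rot: [1.983, 2.436, -0.0]
contact_force: [-0.2, -0.7, -2.0]
opening: 0.0197
```

```bash
python3 st.py
```

```text
t 13.3 tcp mould [-99.4  46.9  63.7] Fx,Fy,Fz -0.3 -0.7 -2.0 op 0.0197 cor [-0.0, 0.0, -0.01]
```

{"op": "apply_moves", "data": {"rows": [[0,0.1,0,0,0,0],[0,0.2,0,0,0,0],[0,0.3,0,0,0,0],[0.05,0.4,0,0,0,0],[0.1,0.5,0,0,0,0]]}}

```text
t: 13.8
tool_pos: [0.5017, -0.0082, 0.0636]
tool_rot: [-1.983, -2.435, 0.004]
contact_force: [-4.7, -1.8, 0.1]
opening: 0.02
```

```bash
python3 st.py
```

```text
t 13.8 tcp mould [-95.5  47.8  63.6] Fx,Fy,Fz -5.0 -0.8 0.1 op 0.02 cor [-0.03, 0.01, -0.01]
```

{"op": "apply_moves", "data": {"rows": [[0.02,0.15,0,-0.03,0,0],[0.05,0.25,0,-0.03,0,0],[0.08,0.35,0,-0.03,0,0],[0.12,0.45,0,-0.03,0,0]]}}

```text
t: 14.2
tool_pos: [0.5045, -0.006, 0.0633]
tool_rot: [-1.982, -2.435, 0.004]
contact_force: [-7.4, -1.4, 2.6]
opening: 0.0194
```

```bash
python3 st.py
```

```text
t 14.2 tcp mould [-92.3  49.4  63.3] Fx,Fy,Fz -7.6 0.1 2.6 op 0.0194 cor [-0.04, -0.0, -0.0]
```

{"op": "apply_moves", "data": {"rows": [[0.02,0.15,0,-0.04,0,0],[0.04,0.25,0,-0.04,0,0],[0.07,0.35,0,-0.04,0,0],[0.1,0.45,0,-0.04,0,0]]}}

```text
t: 14.6
tool_pos: [0.5066, -0.0041, 0.0629]
tool_rot: [-1.98, -2.433, 0.005]
contact_force: [-9.0, -2.1, 2.6]
opening: 0.0196
```

```bash
python3 st.py;python3 - <<'E'
from fit import *
S=ctrl.get_image("scene");T=ctrl.get_image("top")
crop(S,225,190,345,310,5,"pics/g8.png")
crop(T,290,145,405,260,5,"pics/g8t.png")
E
```

```text
t 14.6 tcp mould [-89.8  50.8  62.9] Fx,Fy,Fz -9.2 -0.3 2.6 op 0.0196 cor [-0.06, -0.01, -0.0]
```

View pics/g8.png

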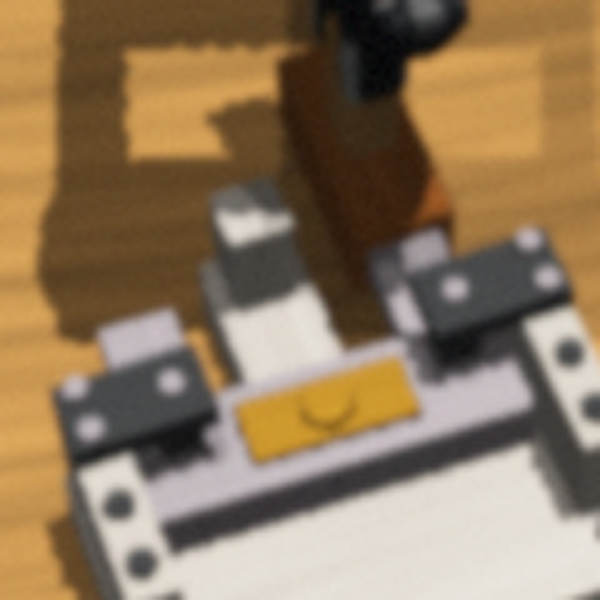

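View pics/g8t.png

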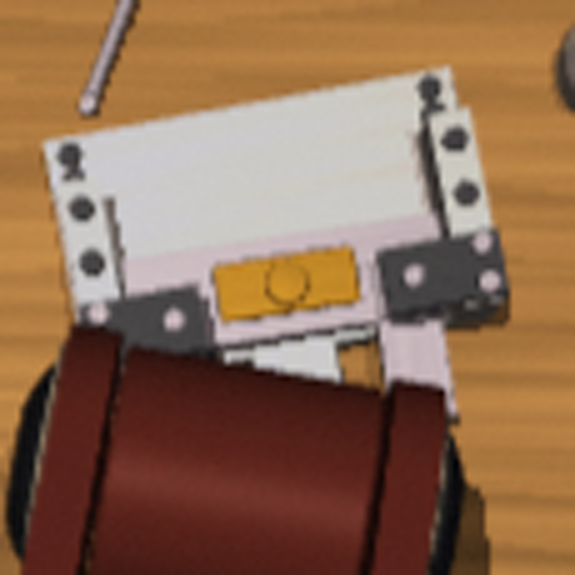

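```bash
python3 sw.py -130 50 -96 -48
```

```text
[-0.09, -4.03, -0.09, -0.06, -0.01, -0.0]
[-9.89, -4.03, -0.1, -0.06, -0.01, -0.0]
[-9.89, -0.63, -0.12, -0.06, -0.01, -0.0]
```

{"op": "apply_moves", "data": {"rows": [[0,-1.5,-0.1,-0.06,0,0],[0,-3.7,-0.1,-0.06,0,0],[-0.1,-4,-0.1,-0.06,0,0],[-3.5,-4,-0.1,-0.06,0,0],[-7,-4,-0.1,-0.06,0,0],[-9.3,-4,-0.1,-0.06,0,0],[-9.8,-4,-0.1,-0.06,0,0],[-9.9,-3,-0.1,-0.06,0,0],[-9.9,-1.8,-0.1,-0.06,0,0],[-9.9,-1,-0.1,-0.06,0,0],[-9.9,-0.65,-0.1,-0.06,0,0],[-9.9,-0.65,-0.1,-0.06,0,0]]}}

```text
t: 15.9
tool_pos: [0.521, -0.1014, 0.0637]
tool_rot: [-1.98, -2.437, -0.002]
contact_force: [-0.4, 0.7, -3.0]
opening: 0.0197
```

```bash
python3 st.py
```

```text
t 15.9 tcp mould [-95.5 -47.4  63.7] Fx,Fy,Fz -0.2 0.8 -3.0 op 0.0197 cor [0.0, -0.02, 0.01]
```

{"op": "apply_moves", "data": {"rows": [[0,0.1,0,0,0,0],[0,0.2,0,0,0,0],[0,0.3,0,0,0,0],[-0.05,0.4,0,0,0,0],[-0.1,0.5,0,0,0,0]]}}

```text
t: 16.4
tool_pos: [0.5248, -0.1014, 0.0635]
tool_rot: [-1.979, -2.435, 0.002]
contact_force: [-5.7, -0.1, 1.0]
opening: 0.0198
```

```bash
python3 st.py
```

```text
t 16.4 tcp mould [-91.8 -48.2  63.5] Fx,Fy,Fz -5.6 1.1 1.0 op 0.0198 cor [-0.04, -0.03, 0.01]
```

{"op": "apply_moves", "data": {"rows": [[-0.03,0.15,0,-0.04,-0.02,0],[-0.06,0.25,0,-0.04,-0.02,0],[-0.09,0.35,0,-0.04,-0.02,0],[-0.13,0.45,0,-0.04,-0.02,0]]}}

```text
t: 16.8
tool_pos: [0.5273, -0.1023, 0.0632]
tool_rot: [-1.978, -2.435, 0.005]
contact_force: [-8.3, -0.7, 2.2]
opening: 0.0196
```

```bash
python3 st.py
```

```text
t 16.8 tcp mould [-89.6 -49.5  63.2] Fx,Fy,Fz -8.3 1.0 2.2 op 0.0196 cor [-0.06, -0.01, 0.02]
```

{"op": "apply_moves", "data": {"rows": [[-0.03,0.15,0,-0.05,-0.01,0],[-0.05,0.25,0,-0.05,-0.01,0],[-0.07,0.35,0,-0.05,-0.01,0],[-0.09,0.45,0,-0.05,-0.01,0]]}}

```text
t: 17.2
tool_pos: [0.5296, -0.1029, 0.063]
tool_rot: [-1.978, -2.435, 0.008]
contact_force: [-9.1, -2.3, 2.7]
opening: 0.0199
```

```bash
python3 st.py
```

```text
t 17.2 tcp mould [-87.4 -50.6  63. ] Fx,Fy,Fz -9.4 -0.4 2.7 op 0.0199 cor [-0.08, -0.0, 0.02]
```

{"op": "apply_moves", "data": {"rows": [[-0.03,0.15,0,-0.06,0,0],[-0.05,0.25,0,-0.06,0,0],[-0.07,0.35,0,-0.06,0,0],[-0.09,0.45,0,-0.06,0,0]]}}

```text
t: 17.6
tool_pos: [0.5319, -0.1036, 0.0627]
tool_rot: [-1.977, -2.435, 0.009]
contact_force: [-8.5, -2.5, 3.1]
opening: 0.0195
```

```bash
python3 st.py;  python3 sw.py -130 -49 -92 47
```

```text
t 17.6 tcp mould [-85.3 -51.7  62.7] Fx,Fy,Fz -8.8 -0.7 3.1 op 0.0195 cor [-0.09, -0.0, 0.03]
[0.28, -4.47, -0.09, -0.09, -0.0, 0.03]
[9.88, -4.45, -0.09, -0.09, -0.0, 0.03]
[9.87, -0.65, -0.12, -0.09, -0.0, 0.03]
```

{"op": "apply_moves", "data": {"rows": [[0,-1.5,-0.1,-0.09,0,0.03],[0.2,-3.8,-0.1,-0.09,0,0.03],[0.28,-4.45,-0.1,-0.09,0,0.03],[3.5,-4.45,-0.1,-0.09,0,0.03],[7,-4.45,-0.1,-0.09,0,0.03],[9.2,-4.45,-0.1,-0.09,0,0.03],[9.8,-4.45,-0.1,-0.09,0,0.03],[9.9,-3.2,-0.1,-0.09,0,0.03],[9.9,-1.9,-0.1,-0.09,0,0.03],[9.9,-1,-0.1,-0.09,0,0.03],[9.9,-0.65,-0.1,-0.09,0,0.03],[9.9,-0.65,-0.1,-0.09,0,0.03]]}}

```text
t: 18.8
tool_pos: [0.5056, -0.0083, 0.0638]
tool_rot: [-1.983, -2.436, -0.0]
contact_force: [-0.4, 0.5, -2.7]
opening: 0.0201
```

```bash
python3 st.py;python3 - <<'E'
from fit import *
S=ctrl.get_image("scene");T=ctrl.get_image("top")
crop(S,225,190,345,310,5,"pics/g9.png")
crop(T,290,145,405,260,5,"pics/g9t.png")
E
```

```text
t 18.8 tcp mould [-91.7  46.9  63.8] Fx,Fy,Fz -0.3 0.6 -2.7 op 0.0201 cor [0.0, -0.0, -0.01]
```

View pics/g9.png

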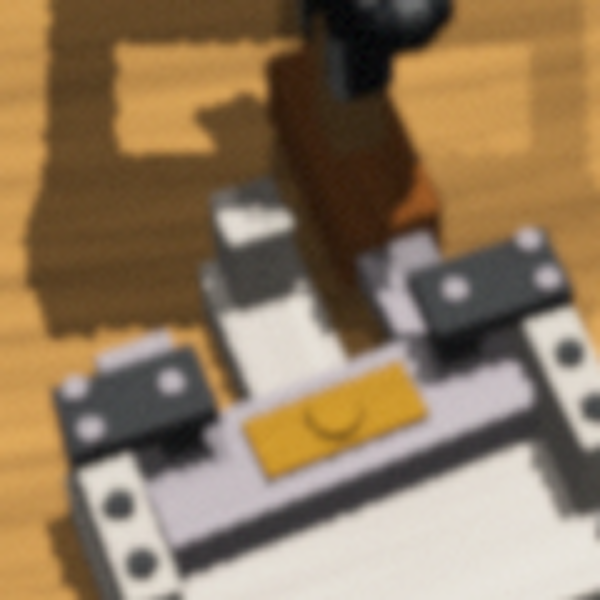

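View pics/g9t.png

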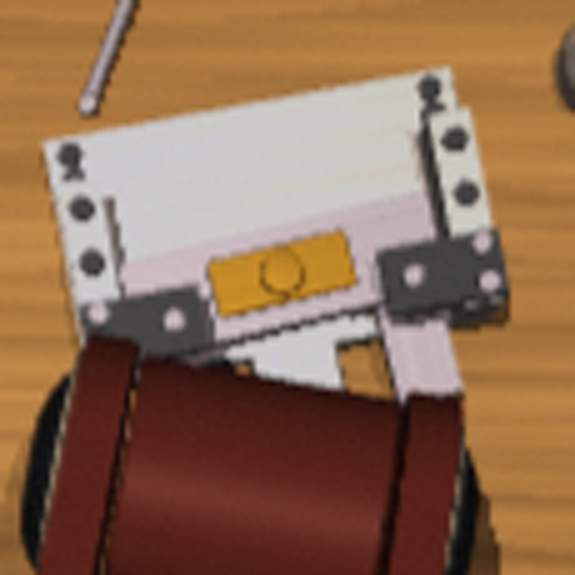

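{"op": "apply_moves", "data": {"rows": [[0,0.1,0,0,0,0],[0,0.2,0,0,0,0],[0,0.3,0,0,0,0],[0.05,0.4,0,0,0,0],[0.1,0.5,0,0,0,0]]}}

```text
t: 19.4
tool_pos: [0.5082, -0.0067, 0.0634]
tool_rot: [-1.981, -2.434, 0.005]
contact_force: [-6.1, -2.6, 2.0]
opening: 0.0199
```

```bash
python3 st.py
```

```text
t 19.4 tcp mould [-88.8  47.9  63.4] Fx,Fy,Fz -6.5 -1.3 2.0 op 0.0199 cor [-0.05, -0.0, -0.01]
```

{"op": "apply_moves", "data": {"rows": [[0.03,0.15,0,-0.05,0,0],[0.06,0.25,0,-0.05,0,0],[0.09,0.35,0,-0.05,0,0],[0.13,0.45,0,-0.05,0,0]]}}

```text
t: 19.8
tool_pos: [0.5107, -0.0047, 0.0632]
tool_rot: [-1.981, -2.434, 0.005]
contact_force: [-6.3, -1.3, 1.0]
opening: 0.0199
```

```bash
python3 st.py
```

```text
t 19.8 tcp mould [-86.   49.4  63.2] Fx,Fy,Fz -6.4 0.0 1.0 op 0.0199 cor [-0.05, -0.01, -0.0]
```

{"op": "apply_moves", "data": {"rows": [[0.03,0.15,0,-0.05,0,0],[0.05,0.25,0,-0.05,0,0],[0.07,0.35,0,-0.05,0,0],[0.1,0.45,0,-0.05,0,0]]}}

```text
t: 20.2
tool_pos: [0.5126, -0.003, 0.0627]
tool_rot: [-1.98, -2.433, 0.006]
contact_force: [-8.1, -1.2, 3.4]
opening: 0.0197
```

```bash
python3 st.py
```

```text
t 20.2 tcp mould [-83.7  50.6  62.7] Fx,Fy,Fz -8.2 0.4 3.4 op 0.0197 cor [-0.07, -0.01, -0.0]
```

{"op": "apply_moves", "data": {"rows": [[0.02,0.15,-0.03,-0.06,0,0],[0.04,0.25,-0.03,-0.06,0,0],[0.06,0.35,-0.03,-0.06,0,0],[0.09,0.45,-0.03,-0.06,0,0]]}}

```text
t: 20.6
tool_pos: [0.5144, -0.0015, 0.0626]
tool_rot: [-1.979, -2.432, 0.007]
contact_force: [-8.6, -0.6, 3.9]
opening: 0.0201
```

```bash
python3 st.py; python3 sw.py -130 50 -88 -48
```

```text
t 20.6 tcp mould [-81.7  51.7  62.6] Fx,Fy,Fz -8.6 1.2 3.9 op 0.0201 cor [-0.09, -0.02, -0.0]
[-0.17, -4.83, -0.1, -0.09, -0.02, -0.0]
[-9.97, -4.83, -0.12, -0.09, -0.02, -0.0]
[-9.97, -0.63, -0.15, -0.09, -0.02, -0.0]
```

{"op": "apply_moves", "data": {"rows": [[0,-1.5,-0.1,-0.09,0,0],[-0.1,-4,-0.1,-0.09,-0.02,0],[-0.17,-4.83,-0.1,-0.09,-0.02,0],[-3.2,-4.83,-0.1,-0.09,-0.02,0],[-7,-4.83,-0.1,-0.09,-0.02,0],[-9.3,-4.83,-0.1,-0.09,-0.02,0],[-9.9,-4.8,-0.1,-0.09,-0.02,0],[-9.97,-3.3,-0.1,-0.09,-0.02,0],[-9.97,-1.8,-0.1,-0.09,-0.02,0],[-9.97,-1,-0.1,-0.09,-0.02,0],[-9.97,-0.65,-0.1,-0.09,-0.02,0],[-9.97,-0.65,-0.1,-0.09,-0.02,0]]}}

```text
t: 21.8
tool_pos: [0.5284, -0.1, 0.0634]
tool_rot: [-1.982, -2.438, -0.0]
contact_force: [-0.1, 0.5, -2.2]
opening: 0.0203
```

```bash
python3 st.py
```

```text
t 21.8 tcp mould [-88.  -47.5  63.4] Fx,Fy,Fz 0.0 0.5 -2.2 op 0.0203 cor [0.0, -0.0, 0.01]
```

{"op": "apply_moves", "data": {"rows": [[0,0.1,0,0,0,0],[0,0.2,0,0,0,0],[0,0.3,0,0,0,0],[-0.05,0.4,0,0,0,0],[-0.1,0.5,0,0,0,0]]}}

```text
t: 22.3
tool_pos: [0.5319, -0.0999, 0.0631]
tool_rot: [-1.98, -2.435, 0.003]
contact_force: [-5.6, -0.2, 0.7]
opening: 0.02
```

```bash
python3 st.py
```

```text
t 22.3 tcp mould [-84.5 -48.2  63.1] Fx,Fy,Fz -5.5 0.9 0.7 op 0.02 cor [-0.04, -0.01, 0.01]
```

{"op": "apply_moves", "data": {"rows": [[-0.03,0.15,0,-0.05,0,0],[-0.06,0.25,0,-0.05,0,0],[-0.09,0.35,0,-0.05,0,0],[-0.13,0.45,0,-0.05,0,0]]}}

```text
t: 22.7
tool_pos: [0.5345, -0.1008, 0.0628]
tool_rot: [-1.978, -2.435, 0.004]
contact_force: [-7.9, -2.2, 3.0]
opening: 0.0197
```

```bash
python3 st.py
```

```text
t 22.7 tcp mould [-82.2 -49.5  62.8] Fx,Fy,Fz -8.2 -0.5 3.0 op 0.0197 cor [-0.06, -0.02, 0.01]
```

{"op": "apply_moves", "data": {"rows": [[-0.03,0.15,0,-0.05,0,0],[-0.05,0.25,0,-0.05,0,0],[-0.07,0.35,0,-0.05,0,0],[-0.1,0.45,0,-0.05,0,0]]}}

```text
t: 23.1
tool_pos: [0.5368, -0.1014, 0.0625]
tool_rot: [-1.977, -2.434, 0.006]
contact_force: [-7.7, -2.0, 2.7]
opening: 0.0194
```

```bash
python3 st.py
```

```text
t 23.1 tcp mould [-80.1 -50.6  62.5] Fx,Fy,Fz -8.0 -0.3 2.7 op 0.0194 cor [-0.07, -0.02, 0.02]
```

{"op": "apply_moves", "data": {"rows": [[-0.03,0.15,-0.05,-0.06,0,0],[-0.05,0.25,-0.05,-0.06,0,0],[-0.07,0.35,-0.05,-0.06,0,0],[-0.1,0.45,-0.05,-0.06,0,0],[-0.12,0.5,-0.05,-0.06,0,0]]}}

```text
t: 23.6
tool_pos: [0.5402, -0.1021, 0.0626]
tool_rot: [-1.977, -2.435, 0.005]
contact_force: [-6.0, -2.0, 0.8]
opening: 0.0197
```

```bash
python3 st.py;python3 sw.py -130 -49 -84 47
python3 - <<'E'
from fit import *
S=ctrl.get_image("scene");T=ctrl.get_image("top")
crop(S,225,190,345,310,5,"pics/g10.png")
crop(T,290,145,405,260,5,"pics/g10t.png")
E
```

```text
t 23.6 tcp mould [-76.9 -52.   62.6] Fx,Fy,Fz -6.3 -0.7 0.8 op 0.0197 cor [-0.07, -0.02, 0.02]
[0.31, -5.31, -0.11, -0.07, -0.02, 0.02]
[9.91, -5.29, -0.09, -0.07, -0.02, 0.02]
[9.9, -0.69, -0.12, -0.07, -0.02, 0.02]
```

View pics/g10.png

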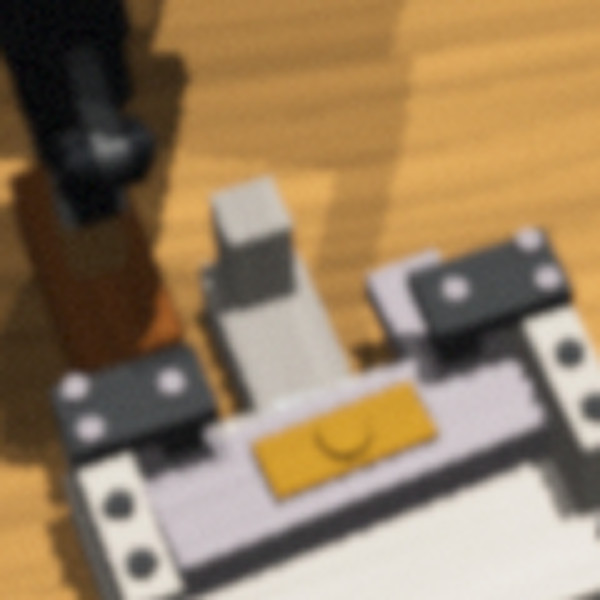

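View pics/g10t.png

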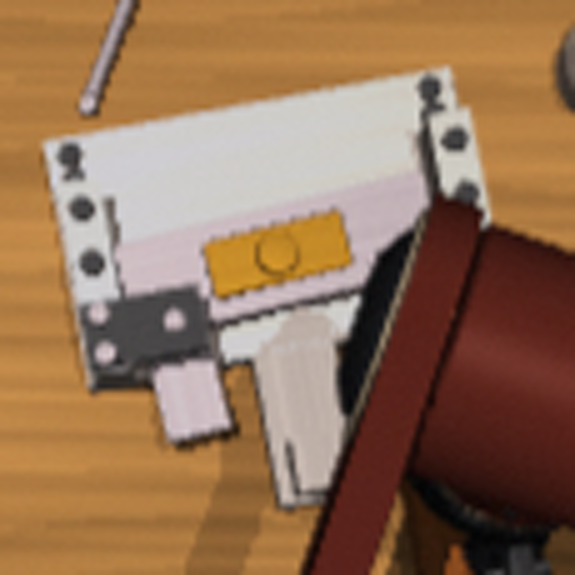

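```bash
python3 - <<'E'
from fit import *
T=ctrl.get_image("top");S=ctrl.get_image("scene")
f=lambda im,x0,y0,u,v,z:wm(w(im,(u/5+x0-.5,v/5+y0-.5),z/1e3)).round(1)
print("init L",f(T,290,145,207,484,46),"R",f(T,290,145,435,439,46))
print("now L",f(T,290,145,205,437,46))
print("scene now L",f(S,225,190,403,263,46),"init",f(S,225,215,384,92,46))
print("block init",f(T,290,145,290,305,60),"now",f(T,290,145,278,254,60))
E
```

```text
init L [-61.5  45.6  46. ] R [-60.9 -49.   46. ]
now L [-42.5  42.8  46. ]
scene now L [-42.2  46.6  46. ] init [-62.5  47.5  46. ]
block init [ 2.4 -0.5 60. ] now [23.7  0.2 60. ]
```

{"op": "apply_moves", "data": {"rows": [[0,-1.5,-0.1,-0.07,0,0.02],[0.1,-4,-0.1,-0.07,-0.02,0.02],[0.3,-5.2,-0.1,-0.07,-0.02,0.02],[0.8,-5.3,-0.1,-0.07,-0.02,0.02],[4,-5.3,-0.1,-0.07,-0.02,0.02],[7.5,-5.3,-0.1,-0.07,-0.02,0.02],[9.5,-5.3,-0.1,-0.07,-0.02,0.02],[9.9,-5.2,-0.1,-0.07,-0.02,0.02],[9.9,-3.5,-0.1,-0.07,-0.02,0.02],[9.9,-1.9,-0.1,-0.07,-0.02,0.02],[9.9,-1,-0.1,-0.07,-0.02,0.02],[9.9,-0.7,-0.1,-0.07,-0.02,0.02],[9.9,-0.7,-0.1,-0.07,-0.02,0.02]]}}

```text
t: 25.1
tool_pos: [0.5133, -0.0069, 0.0637]
tool_rot: [-1.983, -2.437, -0.0]
contact_force: [-0.0, 0.6, -2.4]
opening: 0.0196
```

```bash
python3 st.py
```

```text
t 25.1 tcp mould [-83.9  46.7  63.7] Fx,Fy,Fz 0.1 0.6 -2.4 op 0.0196 cor [0.0, -0.0, -0.0]
```

{"op": "apply_moves", "data": {"rows": [[0,0.1,0,0,0,0],[0,0.2,0,0,0,0],[0,0.3,0,0,0,0],[0.05,0.4,0,0,0,0],[0.1,0.5,0,0,0,0]]}}

```text
t: 25.6
tool_pos: [0.5163, -0.0053, 0.0635]
tool_rot: [-1.981, -2.435, 0.005]
contact_force: [-5.6, -2.0, 1.3]
opening: 0.0195
```

```bash
python3 st.py
```

```text
t 25.6 tcp mould [-80.6  47.6  63.5] Fx,Fy,Fz -5.9 -0.8 1.3 op 0.0195 cor [-0.05, -0.0, 0.0]
```

{"op": "apply_moves", "data": {"rows": [[0.03,0.15,0,-0.05,0,0],[0.06,0.25,0,-0.05,0,0],[0.09,0.35,0,-0.05,0,0],[0.13,0.45,0,-0.05,0,0]]}}

```text
t: 26.0
tool_pos: [0.5187, -0.0034, 0.0632]
tool_rot: [-1.981, -2.435, 0.004]
contact_force: [-5.2, -1.6, 1.2]
opening: 0.0199
```

```bash
python3 st.py
```

```text
t 26.0 tcp mould [-77.8  49.   63.2] Fx,Fy,Fz -5.5 -0.5 1.2 op 0.0199 cor [-0.05, -0.01, 0.0]
```

{"op": "apply_moves", "data": {"rows": [[0.03,0.15,0,-0.05,0,0],[0.05,0.25,0,-0.05,0,0],[0.07,0.35,0,-0.05,0,0],[0.1,0.45,0,-0.05,0,0]]}}

```text
t: 26.4
tool_pos: [0.5208, -0.0017, 0.0628]
tool_rot: [-1.98, -2.434, 0.005]
contact_force: [-7.9, -0.8, 2.8]
opening: 0.0198
```

```bash
python3 st.py
```

```text
t 26.4 tcp mould [-75.4  50.2  62.8] Fx,Fy,Fz -7.9 0.8 2.8 op 0.0198 cor [-0.06, -0.01, 0.0]
```

{"op": "apply_moves", "data": {"rows": [[0.02,0.15,-0.04,-0.06,0,0],[0.04,0.25,-0.04,-0.06,0,0],[0.06,0.35,-0.04,-0.06,0,0]]}}

```text
t: 26.7
tool_pos: [0.5221, -0.0006, 0.0628]
tool_rot: [-1.98, -2.434, 0.004]
contact_force: [-3.2, 0.6, -2.2]
opening: 0.02
```

```bash
python3 st.py;python3 sw.py -130 50 -80 -48
```

```text
t 26.7 tcp mould [-73.9  51.   62.8] Fx,Fy,Fz -3.1 1.2 -2.2 op 0.02 cor [-0.05, -0.02, 0.0]
[-0.1, -5.61, -0.09, -0.05, -0.02, 0.0]
[-9.9, -5.61, -0.11, -0.05, -0.02, 0.0]
[-9.9, -0.61, -0.13, -0.05, -0.02, 0.0]
```

{"op": "apply_moves", "data": {"rows": [[0,-1.5,-0.1,-0.05,0,0],[-0.1,-4,-0.1,-0.05,-0.02,0],[-0.1,-5.5,-0.1,-0.05,-0.02,0],[-0.3,-5.6,-0.1,-0.05,-0.02,0],[-3.5,-5.6,-0.1,-0.05,-0.02,0],[-7.2,-5.6,-0.1,-0.05,-0.02,0],[-9.3,-5.6,-0.1,-0.05,-0.02,0],[-9.9,-5.5,-0.1,-0.05,-0.02,0],[-9.9,-3.7,-0.1,-0.05,-0.02,0],[-9.9,-1.9,-0.1,-0.05,-0.02,0],[-9.9,-1,-0.1,-0.05,-0.02,0],[-9.9,-0.65,-0.1,-0.05,-0.02,0],[-9.9,-0.65,-0.1,-0.05,-0.02,0]]}}

```text
t: 28.0
tool_pos: [0.5361, -0.0984, 0.0635]
tool_rot: [-1.981, -2.438, 0.0]
contact_force: [0.1, 0.0, -2.1]
opening: 0.0201
```

```bash
python3 st.py
python3 - <<'E'
from fit import *
S=ctrl.get_image("scene");T=ctrl.get_image("top")
crop(S,225,190,345,310,5,"pics/g11.png")
crop(T,290,145,405,260,5,"pics/g11t.png")
E
```

```text
t 28.0 tcp mould [-80.2 -47.6  63.5] Fx,Fy,Fz 0.1 0.0 -2.1 op 0.0201 cor [-0.01, -0.0, 0.01]
```

View pics/g11.png

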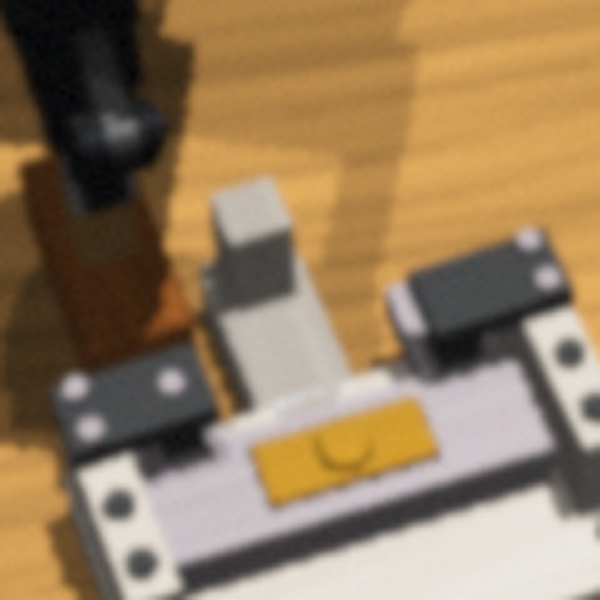

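View pics/g11t.png

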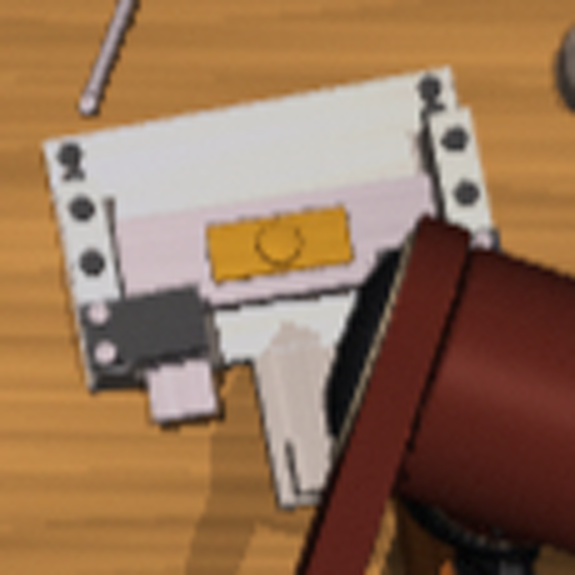

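{"op": "apply_moves", "data": {"rows": [[0,0.1,0,0,0,0],[0,0.2,0,0,0,0],[0,0.3,0,0,0,0],[0,0.4,0,0,0,0],[-0.05,0.5,0,0,0,0]]}}

```text
t: 28.6
tool_pos: [0.5392, -0.0982, 0.0633]
tool_rot: [-1.98, -2.435, 0.004]
contact_force: [-5.7, -0.5, 0.9]
opening: 0.0201
```

```bash
python3 st.py
```

```text
t 28.6 tcp mould [-77.  -47.9  63.3] Fx,Fy,Fz -5.7 0.7 0.9 op 0.0201 cor [-0.05, -0.01, 0.01]
```

{"op": "apply_moves", "data": {"rows": [[-0.02,0.12,0,-0.02,0,0],[-0.05,0.22,0,-0.02,0,0],[-0.08,0.32,0,-0.02,0,0]]}}

```text
t: 28.9
tool_pos: [0.5413, -0.0987, 0.0631]
tool_rot: [-1.979, -2.434, 0.006]
contact_force: [-6.7, -1.9, 1.9]
opening: 0.0204
```

```bash
python3 st.py
```

```text
t 28.9 tcp mould [-75.1 -48.9  63.1] Fx,Fy,Fz -7.0 -0.5 1.9 op 0.0204 cor [-0.07, -0.01, 0.01]
```

{"op": "apply_moves", "data": {"rows": [[-0.02,0.15,0,-0.06,0,0],[-0.05,0.25,0,-0.06,0,0],[-0.08,0.35,0,-0.06,0,0]]}}

```text
t: 29.2
tool_pos: [0.5448, -0.0991, 0.0628]
tool_rot: [-1.981, -2.437, 0.001]
contact_force: [-3.6, -2.4, -1.5]
opening: 0.0199
```

```bash
python3 st.py
python3 - <<'E'
from fit import *
T=ctrl.get_image("top")
crop(T,290,145,405,260,5,"pics/g12t.png")
E
```

```text
t 29.2 tcp mould [-71.8 -49.9  62.8] Fx,Fy,Fz -4.0 -1.6 -1.5 op 0.0199 cor [-0.01, -0.0, 0.01]
```

View pics/g12t.png

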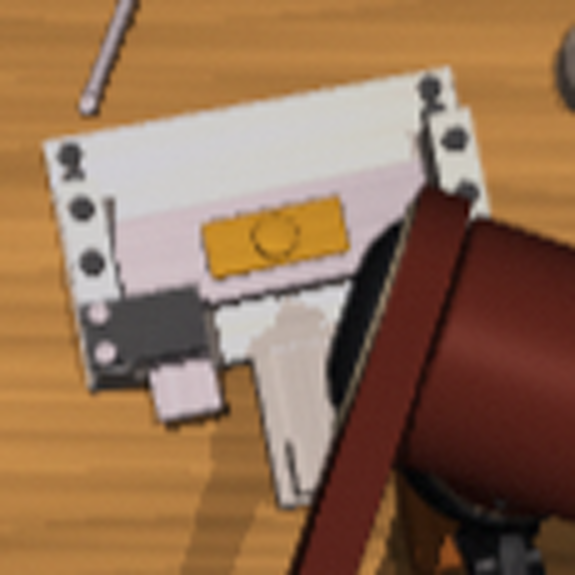

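```bash
python3 - <<'E'
from fit import *
T=ctrl.get_image("top")
f=lambda im,x0,y0,u,v,z:wm(w(im,(u/5+x0-.5,v/5+y0-.5),z/1e3)).round(1)
print("L",f(T,290,145,194,417,46),"block",f(T,290,145,275,238,60)-f(T,290,145,290,305,60))
E
python3 sw.py -130 -49 -76 47
```

```text
L [-33.6  45.6  46. ] block [28.   0.7  0. ]
[0.09, -5.85, -0.12, -0.01, -0.01, 0.01]
[9.69, -5.84, -0.11, -0.01, -0.01, 0.01]
[9.69, -0.44, -0.11, -0.01, -0.01, 0.01]
```

{"op": "apply_moves", "data": {"rows": [[0,0.1,0,0,0,0],[0,0.2,0,0,0,0],[0,0.25,0,0,0,0]]}}

```text
t: 29.6
tool_pos: [0.5472, -0.0987, 0.0629]
tool_rot: [-1.981, -2.437, 0.002]
contact_force: [-4.9, -3.7, 0.1]
opening: 0.0199
```

```bash
python3 st.py;python3 sw.py -130 -49 -77 47
```

```text
t 29.6 tcp mould [-69.3 -50.1  62.9] Fx,Fy,Fz -5.6 -2.6 0.1 op 0.0199 cor [-0.02, -0.0, 0.01]
[0.11, -6.07, -0.1, -0.02, -0.0, 0.01]
[9.71, -6.06, -0.1, -0.02, -0.0, 0.01]
[9.71, -0.76, -0.11, -0.02, -0.0, 0.01]
```

{"op": "apply_moves", "data": {"rows": [[0,-1.5,-0.1,-0.02,0,0],[0.1,-4,-0.1,-0.02,0,0],[0.1,-6,-0.1,-0.02,0,0],[0.3,-6.06,-0.1,-0.02,0,0],[3.5,-6.06,-0.1,-0.02,0,0],[7,-6.06,-0.1,-0.02,0,0],[9.2,-6.06,-0.1,-0.02,0,0],[9.7,-6,-0.1,-0.02,0,0],[9.7,-4,-0.1,-0.02,0,0],[9.7,-2.2,-0.1,-0.02,0,0],[9.7,-1.2,-0.1,-0.02,0,0],[9.7,-0.76,-0.1,-0.02,0,0],[9.7,-0.76,-0.1,-0.02,0,0]]}}

```text
t: 30.9
tool_pos: [0.5204, -0.0054, 0.0638]
tool_rot: [-1.982, -2.438, -0.0]
contact_force: [-0.2, -0.6, -2.8]
opening: 0.0197
```

```bash
python3 st.py
python3 - <<'E'
from fit import *
S=ctrl.get_image("scene");T=ctrl.get_image("top")
crop(S,225,190,345,310,5,"pics/g13.png")
crop(T,290,145,405,260,5,"pics/g13t.png")
E
```

```text
t 30.9 tcp mould [-76.6  46.7  63.8] Fx,Fy,Fz -0.3 -0.6 -2.8 op 0.0197 cor [0.0, -0.0, 0.01]
```

View pics/g13.png

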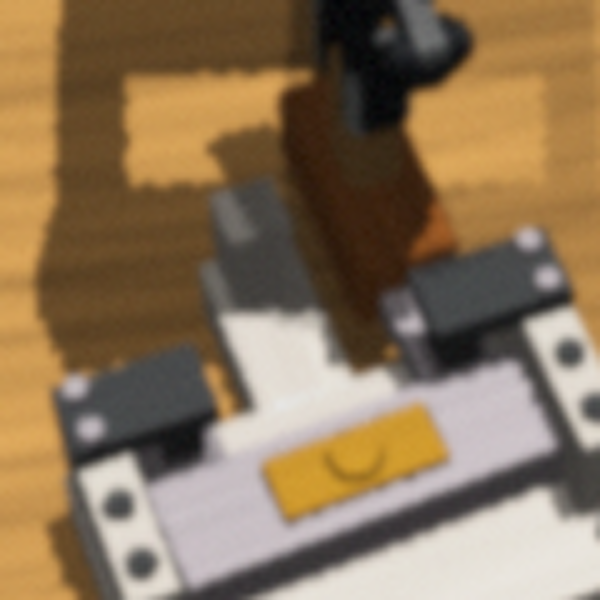

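View pics/g13t.png

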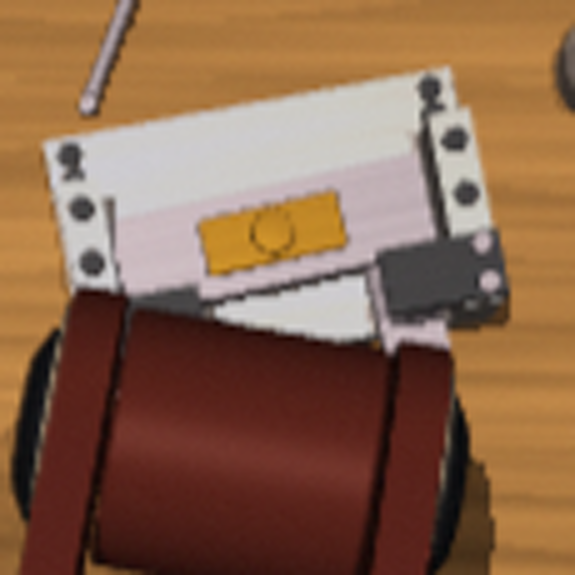

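Now push the left tip in the last ~4 mm.

{"op": "apply_moves", "data": {"rows": [[0,0.1,0,0,0,0],[0,0.2,0,0,0,0],[0,0.3,0,0,0,0],[0,0.4,0,0,0,0]]}}

```text
t: 31.4
tool_pos: [0.5234, -0.0047, 0.0636]
tool_rot: [-1.982, -2.437, 0.0]
contact_force: [0.0, -0.7, -2.8]
opening: 0.0198
```

```bash
python3 st.py
```

```text
t 31.4 tcp mould [-73.5  46.8  63.6] Fx,Fy,Fz -0.1 -0.7 -2.8 op 0.0198 cor [-0.01, -0.0, 0.0]
```

{"op": "apply_moves", "data": {"rows": [[0,0.1,0,0,0,0],[0.03,0.2,0,0,0,0],[0.05,0.25,0,0,0,0]]}}

```text
t: 31.7
tool_pos: [0.5253, -0.0037, 0.0636]
tool_rot: [-1.981, -2.436, 0.002]
contact_force: [-3.7, -1.2, 0.9]
opening: 0.0194
```

```bash
python3 st.py
```

```text
t 31.7 tcp mould [-71.5  47.4  63.6] Fx,Fy,Fz -3.9 -0.4 0.9 op 0.0194 cor [-0.02, -0.01, 0.01]
```

{"op": "apply_moves", "data": {"rows": [[0.02,0.1,0,-0.02,0,0],[0.05,0.2,0,-0.02,0,0],[0.08,0.3,0,-0.02,0,0]]}}

```text
t: 32.0
tool_pos: [0.5277, -0.002, 0.0634]
tool_rot: [-1.981, -2.436, 0.0]
contact_force: [-3.2, 1.0, -0.5]
opening: 0.0202
```

```bash
python3 st.py
```

```text
t 32.0 tcp mould [-68.7  48.5  63.4] Fx,Fy,Fz -2.9 1.6 -0.5 op 0.0202 cor [-0.01, -0.01, 0.01]
```

{"op": "apply_moves", "data": {"rows": [[0,-1,0,0,0,0],[0,-3,0,0,0,0],[0,-6,0,0,0,0],[0,-7,0,0,0,0],[0,-7.5,-3,0,0,0],[0,-7.5,-7,0,0,0],[0,-7.5,-11.5,0,0,0],[4.5,-7.5,-11.5,0,0,0],[9,-7.5,-11.5,0,0,0],[13,-7.5,-11.5,0,0,0],[13,-7.5,-11.5,0,0,0]]}}

```text
t: 33.1
tool_pos: [0.4274, 0.1136, 0.179]
tool_rot: [-1.974, -2.442, -0.005]
contact_force: [0.3, -0.5, -1.9]
opening: 0.02
```

```bash
python3 st.py
python3 - <<'E'
from fit import *
S=ctrl.get_image("scene");T=ctrl.get_image("top")
crop(S,225,190,345,310,5,"pics/g14.png")
crop(T,290,145,405,260,5,"pics/g14t.png")
E
```

```text
t 33.1 tcp mould [-143.4  182.1  179. ] Fx,Fy,Fz 0.2 -0.5 -1.9 op 0.02 cor [0.02, -0.03, 0.07]
```

View pics/g14.png

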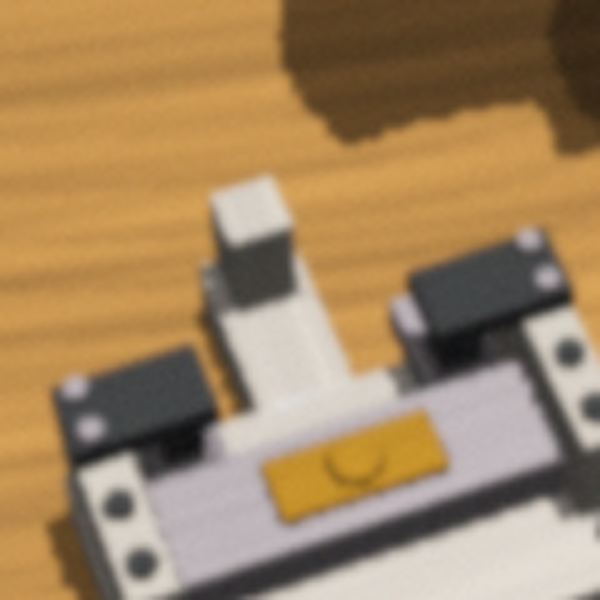

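View pics/g14t.png

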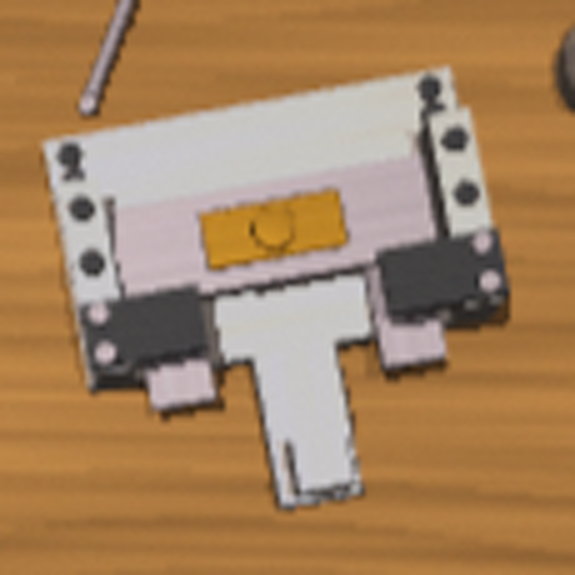

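```bash
python3 - <<'E'
from fit import *
T=ctrl.get_image("top");S=ctrl.get_image("scene")
f=lambda im,x0,y0,u,v,z:wm(w(im,(u/5+x0-.5,v/5+y0-.5),z/1e3)).round(1)
print("L",f(T,290,145,188,406,46),"R",f(T,290,145,417,368,46),"block",f(T,290,145,273,229,60)-f(T,290,145,290,305,60))
print("plate front edge",f(T,290,145,217,292,54),f(T,290,145,372,267,54))
print("rear edge",f(T,290,145,118,207,54),f(T,290,145,412,156,54))
print("scene rear",f(S,225,190,192,587,54),f(S,225,190,552,457,54), "block front",f(S,225,190,263,460,60),f(S,225,190,425,412,60))
E
```

```text
L [-28.7  47.2  46. ] R [-31.  -47.5  46. ] block [31.7  0.8  0. ]
plate front edge [14.  27.1 54. ] [ 12.1 -36.7  54. ]
rear edge [55.7 60.  54. ] [ 53.7 -61.5  54. ]
scene rear [ 52.4 -61.8  54. ] [51.2 61.8 54. ] block front [ 20.8 -26.4  60. ] [23.5 28.5 60. ]
```

```bash
python3 - <<'E'
from h import *
yx=2*np.arctan2(-1.83288505,-2.55082851)
print(goal([.464,.2696,.18],yx),goal([.464,.2696,.055],yx))
E
```

```text
[14.98, 6.75, -0.12, -0.0, -0.01, 6.07] [14.97, 6.75, 12.38, -0.0, -0.01, 6.07]
```

{"op": "apply_moves", "data": {"rows": [[4,1.8,-0.1,0,0,1.5],[8,3.6,-0.1,0,0,3],[12,5.4,-0.1,0,0,4.5],[15,6.75,-0.1,0,0,6.07],[15,6.75,-0.1,0,0,6.07],[15,6.75,2,0,0,6.07],[15,6.75,6,0,0,6.07],[15,6.75,9.5,0,0,6.07],[15,6.75,11.5,0,0,6.07],[15,6.75,12.4,0,0,6.07],[15,6.75,12.4,0,0,6.07],[15,6.75,12.4,0,0,6.07]]}}

```text
t: 34.5
tool_pos: [0.4653, 0.2697, 0.0562]
tool_rot: [-2.552, -1.832, -0.004]
contact_force: [0.5, -0.5, -1.6]
opening: 0.0196
```

```bash
python3 - <<'E'
from fit import *
o=ctrl.get_obs();yx=2*np.arctan2(-1.83288505,-2.55082851)
print(o["t"],o["tool_pos"],o["contact_force"],goal([.464,.2696,.0477],yx))
malshow("pics/g15.png",390,100,500,250,4)
E
```

```text
34.5 [0.46528867 0.26967048 0.05619244] [ 0.46663987 -0.50108657 -1.57555234] [-0.05, -0.12, 0.85, 0.01, -0.02, -0.01]
```

View pics/g15.png

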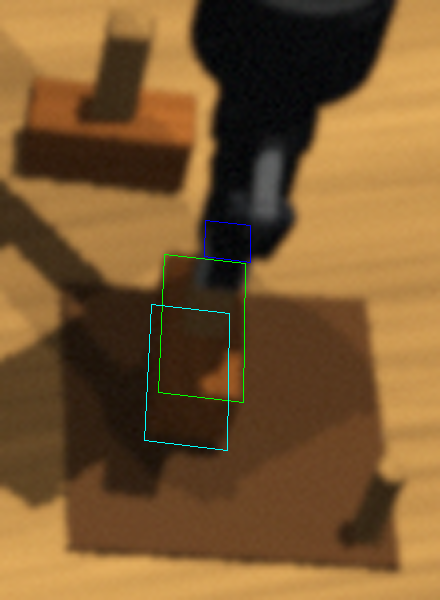

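{"op": "apply_moves", "data": {"rows": [[0,-0.1,0.2,0,0,0],[0,-0.1,0.4,0,0,0],[0,-0.1,0.55,0,0,0],[0,-0.1,0.65,0,0,0],[0,-0.1,0.7,0,0,0]]}}

```text
t: 35.05
tool_pos: [0.4645, 0.2704, 0.0495]
tool_rot: [2.552, 1.832, 0.005]
contact_force: [-0.1, 0.4, -3.7]
opening: 0.0198
```

{"op": "apply_moves", "data": {"rows": [[0,0,0.05,0,0,0],[0,0,0.1,0,0,0],[0,0,0.15,0,0,0]]}}

```text
t: 35.35
tool_pos: [0.4644, 0.2704, 0.0479]
tool_rot: [2.552, 1.832, 0.005]
contact_force: [-0.0, -0.7, -2.7]
opening: 0.0196
```

{"op": "apply_moves", "data": {"rows": [[0,0,0.05,0,0,0],[0,0,0.1,0,0,0],[0,0,0.12,0,0,0]]}}

```text
t: 35.65
tool_pos: [0.4646, 0.2706, 0.0477]
tool_rot: [-2.552, -1.832, -0.005]
contact_force: [-4.2, -1.6, 6.5]
opening: 0.0199
```

{"op": "apply_moves", "data": {"rows": [[0,0,0.05,0,0,0],[0,0,0.08,0,0,0],[0,0,0.08,0,0,0]]}}

```text
t: 35.95
tool_pos: [0.4646, 0.2708, 0.0477]
tool_rot: [-2.552, -1.832, -0.005]
contact_force: [-4.1, -1.1, 6.9]
opening: 0.0197
```

Seated on the mat (about 9 N up). Releasing.

{"op": "apply_moves", "data": {"rows": [[0,0,0,0,0,0],[0,0,0,0,0,0],[0,0,0,0,0,0],[0,0,0,0,0,0],[0,0,0,0,0,0],[0,0,0,0,0,0],[0,0,0,0,0,0],[0,0,0,0,0,0]], "grip": 0}}

```text
t: 36.75
tool_pos: [0.4646, 0.2708, 0.0477]
tool_rot: [-2.552, -1.832, -0.005]
contact_force: [0.5, 0.6, -0.7]
opening: 0.0852
```

{"op": "apply_moves", "data": {"rows": [[0,0,-1,0,0,0],[0,0,-3,0,0,0],[0,0,-6,0,0,0],[0,0,-10,0,0,0],[0,0,-15,0,0,0],[0,0,-17,0,0,0],[-5,-10,-17,0,0,0],[-5,-15,-17,0,0,0],[-5,-20,-17,0,0,0],[-5,-20,-17,0,0,0],[-5,-20,-17,0,0,0]]}}

```text
t: 37.85
tool_pos: [0.2555, 0.2876, 0.2181]
tool_rot: [-2.547, -1.837, -0.008]
contact_force: [0.3, -0.1, -0.3]
opening: 0.0856
```

```bash
python3 - <<'E'
from fit import *
o=ctrl.get_obs();print(o["t"],o["tool_pos"],o["contact_force"],o["opening"])
for n in("scene","top"):cv2.imwrite(f"pics/end_{n}.png",ctrl.get_image(n)["color"])
T=ctrl.get_image("top");S=ctrl.get_image("scene")
pm=np.load("p.npz")["mat"]
p=[.4646,.2708,-.327];G=(0,255,0)
D=[(quad(p,(-42,42),(-19,19),40),G),(quad(p,(-11,11),(-10,10),98),G)]
crop(S,395,150,495,250,4,"pics/a.png",D);crop(T,145,210,245,310,4,"pics/b.png",D)
cv2.imwrite("pics/g16.png",np.hstack([cv2.imread("pics/a.png"),cv2.imread("pics/b.png")]))
E
```

```text
37.85 [0.25550742 0.28756532 0.21813478] [ 0.27617571 -0.10560132 -0.31314617] 0.08563070410746343
```

View pics/g16.png

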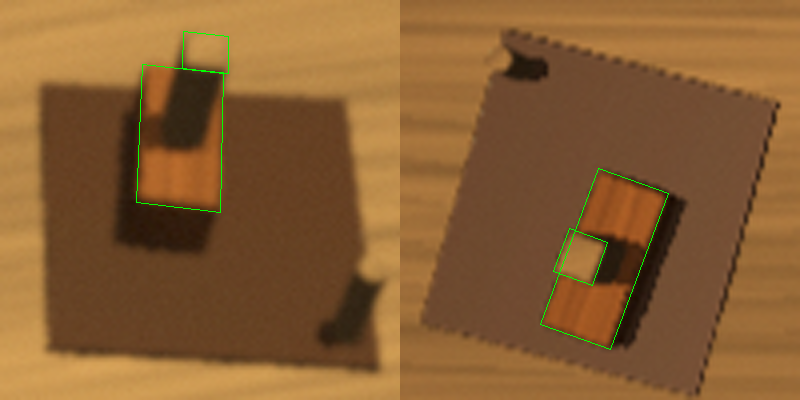

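View pics/end_scene.png

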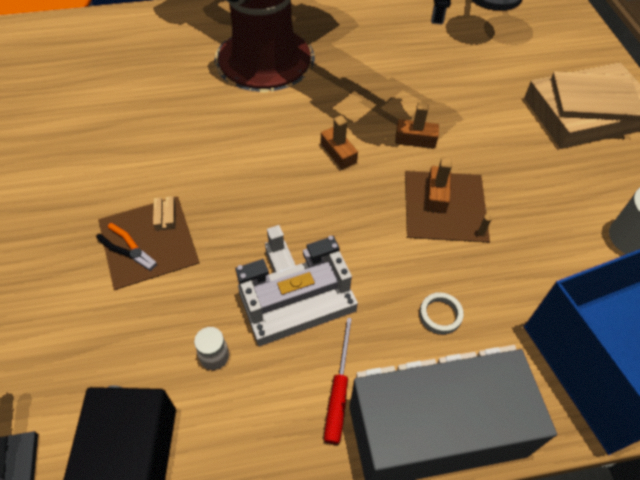

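View pics/end_top.png

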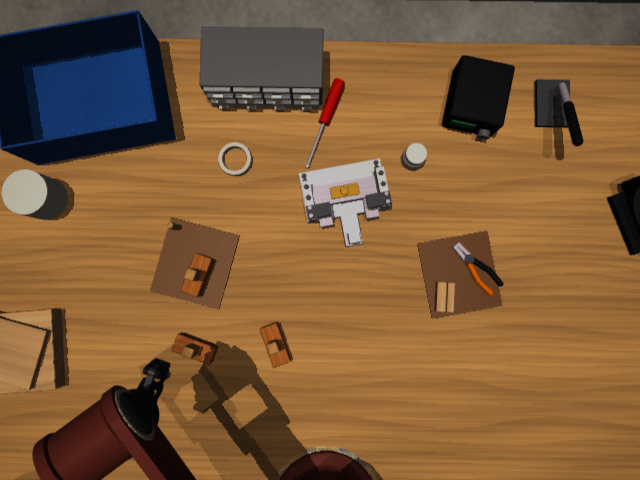

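The mallet stands on its mat at top pixel (198,273). The insert sits square at (345,190), and everything else is where it was. Handing in.

```bash
python3 -c "
from station import ctrl
print(ctrl.finish_job())"
```

```text
the job is handed in; nothing more can be done
None
```

I picked up the mallet from its mat (the one farthest from the base). With its face I pushed the left and right prongs in turn, about 4 to 9 mm at a time, until the insert's plate was clear of both pads. I then stood the mallet back on its mat, let go, and handed in at about 38 s of the 72 s allowed.

- **Insert position:** the last check put the left tip at about x -30 and the right tip at about -32. Both must be past -35 to be clear.
- **Squareness:** the insert is turned by about 0.02 rad or less, and it looks flat between the cheeks in the pictures.
- **Force:** the highest reading I saw along the push was about 9.4 N, against the 20 N limit. It was read only at the end of each short move. It dropped at each end as that side of the plate left its pad.
- **Mallet and bystanders:** the mallet stands within about 3 mm of its starting place, about 26 mm from the mat's centre. The other things look unmoved in both final views.

Some checks disagreed:

- **Camera offset:** the two cameras place the mould about 3 mm apart along x. That puts each tip anywhere from about -28 to -32.5, which is still within the limits.
- **Right end of the plate:** by the top camera the right end is about 2 mm behind the left, but the scene camera shows it about 1 mm ahead.
- **Handle width:** the fingers closed to 20 mm on the 22 mm handle. In the scene view, the held mallet looked about 10% smaller than expected. Neither caused any trouble.

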